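# Check-weigh a tote of printed brackets and tip them back out of the gate pan

### The arm

A 6-joint arm with a two-finger parallel gripper is mounted at the origin on a cart in front of the work surface, level with it; the furniture and walls round the work are solid. World frame = base frame: x ahead of the robot, y to its left, z up, the work surface at z = 0. Lengths are in m, angles in rad, forces in N, time in s.
With the tool pointing down it reaches from about 0.25 to 0.725 m from the base axis. Payload 4 kg.
Tool frame: the origin (TCP) lies midway between the tips of the shut fingers; the grasp point (between the pads) lies grip_point_offset behind it (grip_point_offset is the distance from the TCP to the grasp point, in m); z points along the fingers, y is the line along which they close (so a half turn about z gives the same grasp; the last joint's range is limited). The gripper opens to 85 mm and grips with 20 to 120 N. Pads are 22 mm wide; open, the fingers measure 114 mm over their backs; the gripper's body (76 mm by 85 mm) begins 54 mm behind the grasp point. The pads swing forward as they close: fully open they stand 13 mm farther back than shut.
Start: joints at [1.254, 0.241, 0.005, 1.335, 0, 1.571], TCP at [0.156, 0.475, 0.201] pointing down, gripper open.
Joint ranges: [-2.72, 2.72], [-1.05, 1.87], [-1.09, 1.28], [-1.99, 2.15], [-1.42, 1.44], [-3.14, 3.14]. Speed limits (rad/s): [2.79, 2.79, 3.14, 3.14, 3.14, 3.14].

### API

Orientations are given as a unit quaternion [x, y, z, w].
In Python, from workcell import * gives the robot as it stands. The module is installed in compiled form; this text tells all that it offers.
- The arm moves only by the tool arm_command, never from a script. Its arguments are lists of equal length, an entry for each row: "slide": the shift along the tool's x, y, z in cm, a list of three; "spin": the turn about the tool's z in degrees. A call has exactly 5 rows; each row is the pose to reach, as a shift and turn from the pose commanded when the call began, along the tool's axes at that moment; what a row does not reach only later rows make up. A row lasts 1/8 s, in which the tool goes at most 62.5 mm and 10.7 degrees, less where a joint would pass 70% of its speed; a pose out of reach is approached as far as the arm can. A call with a gripper value outside its range is refused whole. "jaw" is the finger opening in cm, from 0 to 8.54, set as the call begins (left out, the last holds). The fingers move at their own pace and stop on an object; the grip force is fixed at half the most. Time passes only in rows, so rows that repeat a pose let the fingers close, or fill a call up. It gives the time, the measured TCP pose, the force, the opening and the grip force at its end, in the units of the state.
- get_obs(): the state, without advancing time (a new reading comes with each control period).
- camera(name): name is "scene" or "top" or "wrist"; returns a dict with "pixels" (384x512x3 uint8, red, green, blue), "range_z" (384x512 float32, m along the optical axis (not along the pixel's ray), 0 where there is no reading), "intrinsics" (3x3 intrinsics, pixels), "k1" (the pictures are not rectified: a ray, as slopes to the right and down, at radius r is drawn at 1 + k1 r^2 times it, then the intrinsics apply), "rvec" (rotation vector, rad) and "tvec" (3), from world to camera coordinates, as OpenCV has them. Camera axes: x right, y down, z forward; pixel columns grow to the right and rows downward; lengths in m; the calibration is good to about 2 mm. A picture is of the moment at which its call begins.
- job_done(): hands the job in; it is judged then, once.
Trained networks look in a picture, given as the dict that the camera call returned (one of the last four; its "shot" number tells which), for a name from the list of things; names that differ only in an ending like _2 or _b are one class to them, and where a whole thing is asked for, a point or a joint stands for the part that bears it (a point fixed in the world has none). Each returns a list of dicts, best first, with "confidence" (0 to 1); they miss things now and then, are a little off and sometimes report something else, mostly with a low value. They report only what shows in the picture. A call takes as long as a camera call.
- recognise(picture, thing): "centre" ([column, row] in pixels, amid what is visible of it).
- landmark_of(picture, thing): "centre" ([column, row] in pixels: a listed point, or the origin of a listed thing).
The state is a dict: "clock": time; "joint_pos": joint angles; "joint_vel": joint speeds; "tau": joint torques, N m; "eef_pos": TCP position; "tool_rot": TCP orientation; "ft_force": force on the tool from outside, world axes, zero at the start; "ft_torque": the same for the moment, N m; "grip_width": finger opening in m; "grasp_force": force on a finger pad.
Only numpy, scipy, OpenCV 4.12 (cv2) and the standard library are available. Lean on these libraries where they do the work, as an engineer would, in place of code of your own. Each camera call takes 0.05 s, during which the arm holds its last target. There are 200 camera calls.

### The job

Lift every printed bracket out of the grey tote into the level pan of the bench scale with its end gate up, and let go for a second so that the scale can settle. Then slide the emptied tote under the gate end, lower the gate fully, tip the pan by its rear bar to 40 degrees (not past 50) so that all the brackets slide out over the gate into the tote, return the pan level, and put the gate fully up again. Keep the pan level until the gate is down, leave the tote standing flat on the table with all the brackets in it, and leave the sanding block and the marker alone.

Things in the scene. Friction and masses are not known exactly. Their poses are not given: they have to be found in the camera images.
- scale: Fixed bench scale, grey housing about 95 x 135 x 86 mm, with a sheet-aluminium tip-out pan above it. Origin on the table under the centre of the level pan; +y points to the gate end of the pan, x across the pan, z up. It stands with +y to the robot's left and a little towards it. The housing ends 42 mm short of the pan's hinge line, so the tote goes a little way under the pan.
- pan (a joint): Tilt of the pan in rad: 0 level (resting on its stop, where gravity returns it, damped), growing as its rear end is lifted; 40 degrees = 0.70. Nothing stops it before 1.2. Lifting the rear bar takes about 3 N. The hinge line is at the gate end (point pan_hinge). A protractor plate beside the far wall has a long tick at 40 degrees.
- gate (a joint): End gate in rad: 0 up and shut, 1.571 fully down (a stop), lying in the plane of the pan floor as a 36 mm long chute. A stiff hinge: it stays where it is left; moving it takes about 4 N at its grip.
- pan_floor (a point): Centre of the pan's floor (top face), 145 mm above the table when level; turns with the pan, same axes as the scale when level. Inside 118 mm (x) by 180 mm (y); walls 28 mm high, 3 mm thick, the gate closing the +y end. The floor is smooth: brackets start to slide at about 20 degrees.
- pan_hinge (a point): Middle of the line about which the pan tilts (along x), at the +y end of its floor, 90 mm from pan_floor and 145 mm above the table; the gate turns about the same line. Axes turn with the pan.
- pan_handle (a point): Middle of the pan's rear bar: black round bar 12 mm thick, 90 mm long along x. In the pan's axes it lies at y = -230 mm, z = +55 mm from pan_hinge; 47 mm free between it and the pan's rear wall; two steel arms join its ends to the wall. At 40 degrees of tilt its centre is 335 mm above the table.
- gate_grip (a point): Middle of the gate's side grip: black round bar 12 mm thick, 44 mm long along x, which sticks out free beyond the pan's -x side. Gate up: at x = -110, y = +4.5, z = +34 mm from pan_hinge; gate down: at x = -110, y = +34, z = -4.5 mm.
- tote: Loose open grey tote, about 0.35 kg. Origin at the centre of its underside, z up. Inside 145 (x) by 180 mm (y), outside 153 x 188; floor and walls 4 mm thick, walls 34 mm high, the +y wall 75 mm. It catches well with its axes parallel to the scale's and its origin 85 mm beyond pan_hinge along the scale's +y, x centred.
- tote_grip (a point): Grip block on the middle of the tote's -x wall: 12 mm thick (x), 80 mm long (y), from the table up to 60 mm. This point lies in it 45 mm above the tote's underside, at tote x = -78.5, y = 0 mm. The tote can be dragged along the table by it.
- sanding_block: Bystander: dark sanding block 45 x 68 x 24 mm lying on the table. Leave alone.
- marker: Bystander: marker pen, 17 x 135 x 16 mm, lying on the table just left of the nearer 3D printer. Leave alone. (The printers fill the table to the right of it, y below about 0.08 m; their frames and beams begin at x = 0.42 m and rise above 0.3 m: go round them close to the base and high.)
- bracket_0: Printed black T-bracket, about 50 g: flat foot 40 (x) by 70 (y) by 8 mm, with an upright rib 11 mm thick (x), 66 mm long, up to 52 mm above its underside. Origin at the centre of its underside, z up. Starts on its foot in the tote, long side along the tote's y. Two to four of the brackets are there; the others are absent.
- bracket_1: Printed black T-bracket, about 50 g: flat foot 40 (x) by 70 (y) by 8 mm, with an upright rib 11 mm thick (x), 66 mm long, up to 52 mm above its underside. Origin at the centre of its underside, z up. Starts on its foot in the tote, long side along the tote's y. Two to four of the brackets are there; the others are absent.
- bracket_2: Printed black T-bracket, about 50 g: flat foot 40 (x) by 70 (y) by 8 mm, with an upright rib 11 mm thick (x), 66 mm long, up to 52 mm above its underside. Origin at the centre of its underside, z up. Starts on its foot in the tote, long side along the tote's y. Two to four of the brackets are there; the others are absent.
- bracket_3: Printed black T-bracket, about 50 g: flat foot 40 (x) by 70 (y) by 8 mm, with an upright rib 11 mm thick (x), 66 mm long, up to 52 mm above its underside. Origin at the centre of its underside, z up. Starts on its foot in the tote, long side along the tote's y. Two to four of the brackets are there; the others are absent.

How it is judged:
On the way, in this order (a step that is already met when the one before it is completed fails the run):
1. all brackets in the level pan with the gate up, the fingers clear of everything for half a second (x of bracket_0 in the frame of pan_floor between -0.061 and 0.061 m and y of bracket_0 in the frame of pan_floor between -0.092 and 0.092 m and z of bracket_0 in the frame of pan_floor between -0.01 and 0.045 m and x of bracket_1 in the frame of pan_floor between -0.061 and 0.061 m and y of bracket_1 in the frame of pan_floor between -0.092 and 0.092 m and z of bracket_1 in the frame of pan_floor between -0.01 and 0.045 m and x of bracket_2 in the frame of pan_floor between -0.061 and 0.061 m and y of bracket_2 in the frame of pan_floor between -0.092 and 0.092 m and z of bracket_2 in the frame of pan_floor between -0.01 and 0.045 m and x of bracket_3 in the frame of pan_floor between -0.061 and 0.061 m and y of bracket_3 in the frame of pan_floor between -0.092 and 0.092 m and z of bracket_3 in the frame of pan_floor between -0.01 and 0.045 m and value of joint pan below 0.06 rad and value of joint gate below 0.15 rad and contact force between the fingers and anything else below 0.5 N), for 0.5 s.
2. the gate fully lowered while the loaded pan is still level (x of bracket_0 in the frame of pan_floor between -0.061 and 0.061 m and y of bracket_0 in the frame of pan_floor between -0.092 and 0.092 m and z of bracket_0 in the frame of pan_floor between -0.01 and 0.045 m and x of bracket_1 in the frame of pan_floor between -0.061 and 0.061 m and y of bracket_1 in the frame of pan_floor between -0.092 and 0.092 m and z of bracket_1 in the frame of pan_floor between -0.01 and 0.045 m and x of bracket_2 in the frame of pan_floor between -0.061 and 0.061 m and y of bracket_2 in the frame of pan_floor between -0.092 and 0.092 m and z of bracket_2 in the frame of pan_floor between -0.01 and 0.045 m and x of bracket_3 in the frame of pan_floor between -0.061 and 0.061 m and y of bracket_3 in the frame of pan_floor between -0.092 and 0.092 m and z of bracket_3 in the frame of pan_floor between -0.01 and 0.045 m and value of joint gate above 1.4 rad and value of joint pan below 0.08 rad), for 0.2 s.
3. the pan tipped to 40 degrees (33 to 47) with the gate down, until every bracket has slid off past the lowered gate (y of each of bracket_0, bracket_1, bracket_2, bracket_3 in the frame of pan_hinge above 0.05 m and value of joint gate above 1.35 rad and value of joint pan between 0.576 and 0.82 rad), for 0.3 s.
At the end, for the whole second after the job is handed in: Every bracket lies at rest inside the tote (any way up), the tote stands flat on the table (within 5 degrees), the pan is level (under 0.06 rad) and the gate is up (under 0.15 rad) (x of bracket_0 in the frame of tote between -0.074 and 0.074 m and y of bracket_0 in the frame of tote between -0.092 and 0.092 m and z of bracket_0 in the frame of tote between -0.005 and 0.07 m and x of bracket_1 in the frame of tote between -0.074 and 0.074 m and y of bracket_1 in the frame of tote between -0.092 and 0.092 m and z of bracket_1 in the frame of tote between -0.005 and 0.07 m and x of bracket_2 in the frame of tote between -0.074 and 0.074 m and y of bracket_2 in the frame of tote between -0.092 and 0.092 m and z of bracket_2 in the frame of tote between -0.005 and 0.07 m and x of bracket_3 in the frame of tote between -0.074 and 0.074 m and y of bracket_3 in the frame of tote between -0.092 and 0.092 m and z of bracket_3 in the frame of tote between -0.005 and 0.07 m and value of joint pan below 0.06 rad and value of joint gate below 0.15 rad and angle between tote's own z axis and vertical below 0.08 rad and height (world z) of tote below 0.008 m and linear speed of tote below 0.03 m/s and linear speed of each of bracket_0, bracket_1, bracket_2, bracket_3 below 0.05 m/s); the robot touches nothing.
It fails at once if the pan tipped past 50 degrees (value of joint pan above 0.873 rad).
It fails at once if the pan tipped (over 12 degrees) while the gate is not down (value of joint pan above 0.21 rad and value of joint gate below 1 rad).
It fails at once if a bystander pushed more than 40 mm (distance of any of sanding_block, marker from where it was at the start of the episode above 0.04 m).
Of bracket_0, bracket_1, bracket_2, bracket_3 only 2 to 4 are there at a start; the rules pass over those that are not, and their reading is None.
At some moment in a run one of bracket_0, bracket_1, bracket_2, bracket_3, tote may be knocked a few centimetres aside while the robot is not near it.
Once in a run the grip may slacken for a moment while it holds something.
It also fails if it takes over 210 s, if anything falls off the work surface, if the arm or the gripper's body presses on something with over 40 N, if the wrist force passes 120 N, or if a joint passes its speed limit or range.

## Working session

There is one attempt and no reset: what is moved stays moved. The work goes in short steps, Python scripts to look and compute and a tool call to move; the robot and the scene stay as the last step left them, time stands still between calls to the robot, and variables do not carry over. Pictures are saved under pics/ and viewed, at most 14 in all, crops included, and the job is handed in when it is done.

Besides the shell and the picture viewer there is one more tool, called after "Emit:" as name(argument=value, ...), one argument or row to a line, values as JSON. arm_command: Moves the arm, as the interface text tells. Its arguments: {"type":"object","properties":{"slide":{"type":"array","items":{"type":"array","items":{"type":"number"}}},"spin":{"type":"array","items":{"type":"number"}},"jaw":{"type":"number"}},"required":["slide","spin"]}

```bash
mkdir -p pics
cat > h.py <<'E'
from workcell import *
import numpy as np, cv2
from scipy.spatial.transform import Rotation as R
def save(p,n): cv2.imwrite('pics/'+n+'.png',cv2.cvtColor(p['pixels'],cv2.COLOR_RGB2BGR))
def rays(p,uv):
    K=np.array(p['intrinsics']);k=p['k1']
    return cv2.undistortPoints(np.array(uv,float).reshape(-1,1,2),K,np.array([k,0,0,0,0.]) ).reshape(-1,2)
def cam(p):
    Rm=cv2.Rodrigues(np.array(p['rvec'],float))[0]; return Rm,np.array(p['tvec'],float).ravel()
def at_z(p,uv,z):
    Rm,t=cam(p);s=rays(p,uv);d=np.c_[s,np.ones(len(s))]@Rm;c=-Rm.T@t
    return c+d*((z-c[2])/d[:,2])[:,None]
def cloud(p):
    Rm,t=cam(p);h,w=p['range_z'].shape
    g=np.stack(np.meshgrid(np.arange(w),np.arange(h)),-1).reshape(-1,2)
    s=rays(p,g);z=p['range_z'].reshape(-1,1)
    P=(np.c_[s,np.ones(len(s))]*z-t)@Rm
    P[z[:,0]==0]=np.nan
    return P.reshape(h,w,3)
def project(p,X):
    return cv2.projectPoints(np.array(X,float).reshape(-1,1,3),np.array(p['rvec'],float),np.array(p['tvec'],float),np.array(p['intrinsics'],float),np.array([p['k1'],0,0,0,0.]))[0].reshape(-1,2)
def st():
    o=get_obs();print('t',round(o['clock'],2),'tcp',np.round(o['eef_pos'],4),'rot',np.round(R.from_quat(o['tool_rot']).as_matrix(),3).tolist(),'F',np.round(o['ft_force'],1),'w',round(o['grip_width'],4),'g',round(o['grasp_force'],1),'q',np.round(o['joint_pos'],2));return o
E
python3 - <<'E'
from h import *
o=st()
import workcell
print(o.keys(),[x for x in dir(workcell) if 'off' in x or 'grip' in x], globals().get('grip_point_offset'))
for n in('scene','top','wrist'):
    p=camera(n);save(p,n+'0');C=cloud(p);np.save(n+'0.npy',C)
    Rm,t=cam(p);print(n,'cam pos',np.round(-Rm.T@t,3),p['shot'])
    if n=='wrist':continue
    for th in('scale','pan_floor','pan_hinge','pan_handle','gate_grip','tote','tote_grip','bracket_0','sanding_block','marker'):
        for r in landmark_of(p,th)[:5]:
            c=r['centre'];u,v=np.clip(np.round(c).astype(int),0,[511,383])
            print(th,round(r['confidence'],2),np.round(c,1),np.round(C[v,u],3))
E
```

```text
t 0.0 tcp [0.1555 0.4745 0.1996] rot [[-0.95, 0.312, -0.001], [0.312, 0.95, -0.002], [0.0, -0.002, -1.0]] F [ 0.6 -1.  -0.4] w 0.0855 g 0.0 q [1.25 0.24 0.   1.34 0.   1.57]
dict_keys(['clock', 'joint_pos', 'joint_vel', 'tau', 'eef_pos', 'tool_rot', 'ft_force', 'ft_torque', 'grasp_force', 'grip_width']) ['grip_point_offset'] 0.0187
scene cam pos [ 0.073 -0.658  0.723] 1
scale 0.65 [299.7 238. ] [0.533 0.073 0.099]
scale 0.54 [250.3 188. ] [0.465 0.198 0.187]
pan_hinge 0.91 [269.3 179.9] [0.553 0.269 0.152]
pan_handle 0.94 [357.6 181.1] [0.693 0.082 0.206]
gate_grip 0.77 [248.8 189.7] [0.461 0.195 0.184]
tote 0.9 [202.2 231.3] [0.364 0.288 0.037]
tote_grip 0.73 [202.6 232.2] [0.355 0.25  0.061]
tote_grip 0.71 [194.9 238.4] [0.333 0.251 0.049]
bracket_0 0.83 [182.8 237.7] [0.307 0.274 0.043]
bracket_0 0.82 [219.3 226.7] [0.402 0.259 0.056]
bracket_0 0.8 [213.3 239.8] [nan nan nan]
bracket_0 0.62 [192.1 221. ] [0.365 0.377 0.015]
sanding_block 0.92 [229.4 263.7] [0.381 0.147 0.023]
marker 0.59 [253.6 276.1] [0.419 0.087 0.016]
marker 0.2 [229.2 265.2] [0.379 0.144 0.023]
top cam pos [0.
[... 231 characters left out ...]
172.6] [ 0.571  0.279 -0.001]
pan_handle 0.8 [328.1 105.7] [0.7   0.091 0.204]
gate_grip 0.77 [278.4 209.2] [0.468 0.198 0.001]
tote 0.62 [235.2 239.7] [0.382 0.32  0.009]
tote_grip 0.57 [253.9 257.8] [0.339 0.266 0.057]
bracket_0 0.77 [253.3 237.4] [0.394 0.269 0.056]
bracket_0 0.77 [234.5 261.4] [0.331 0.319 0.056]
bracket_0 0.7 [213.7 243.8] [0.376 0.372 0.055]
bracket_0 0.6 [228.7 222.2] [0.434 0.332 0.052]
sanding_block 0.9 [289.8 234.4] [0.399 0.168 0.025]
sanding_block 0.31 [213.3 242.5] [0.381 0.375 0.052]
sanding_block 0.18 [279.2 149.3] [0.613 0.201 0.143]
marker 0.57 [316.7 223.4] [0.428 0.092 0.016]
marker 0.25 [253.5 237.3] [0.391 0.267 0.015]
wrist cam pos [0.092 0.496 0.373] 3
```

```bash
python3 -c "
import cv2
a=cv2.imread('pics/top0.png');cv2.imwrite('pics/top0c.png',cv2.resize(a[60:320,130:390],(780,600),interpolation=cv2.INTER_CUBIC))
a=cv2.imread('pics/scene0.png');cv2.imwrite('pics/scene0c.png',cv2.resize(a[120:320,130:400],(800,592),interpolation=cv2.INTER_CUBIC))"
```

```text
(no output)
```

View pics/top0c.png

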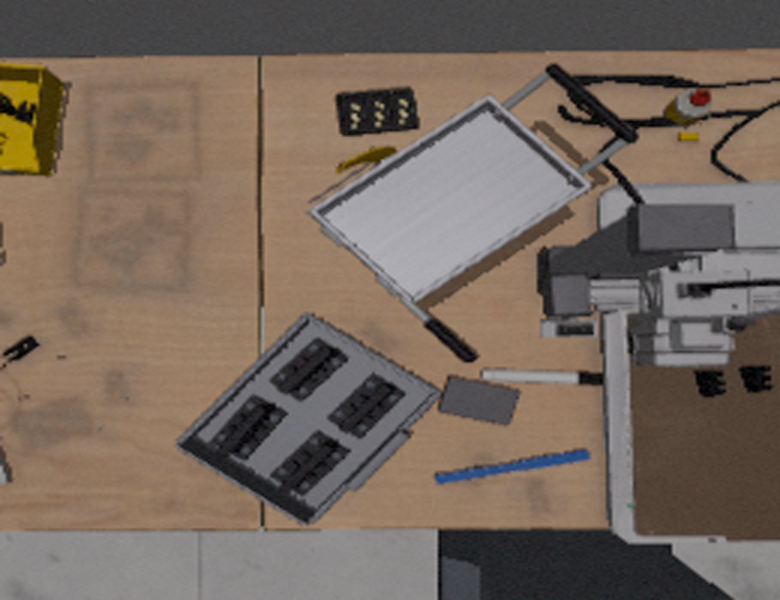

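View pics/scene0c.png

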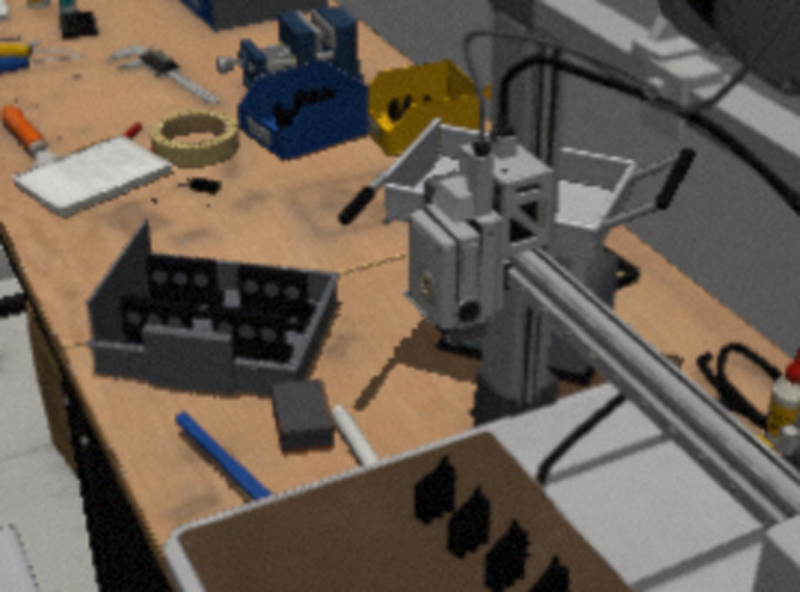

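The four brackets are all present in the tote. In the top crop their ribs are at about (310,370), (365,405), (250,425) and (310,465). The tall wall is lower-left and the grip block is at (385,460). The pan is level with its gate at the left, the gate grip is at (450,340), and the rear bar is at (595,105).

```bash
cat > fit.py <<'E'
from h import *
def rect(P):
    (c,s,a)=cv2.minAreaRect((P[:,:2]*1000).astype(np.float32)); return np.array(c)/1000,np.array(s),a
def blobs(C,z0,z1,box,minn=20):
    m=(C[...,2]>z0)&(C[...,2]<z1)&(C[...,0]>box[0])&(C[...,0]<box[1])&(C[...,1]>box[2])&(C[...,1]<box[3])
    n,l,s,_=cv2.connectedComponentsWithStats(m.astype(np.uint8))
    return [C[l==i] for i in range(1,n) if s[i,4]>=minn]
E
python3 - <<'E'
from fit import *
C=np.load('top0.npy')
for nm,a in dict(panfloor=(.138,.152,(.4,.8,0,.45)),panwall=(.155,.18,(.4,.8,0,.45)),handle=(.18,.23,(.55,.8,0,.25)),ggrip=(.165,.2,(.4,.55,.1,.3)),tote=(.025,.045,(.2,.55,.2,.5)),ribs=(.045,.065,(.2,.55,.2,.45)),tall=(.066,.085,(.2,.55,.2,.5)),sand=(.018,.03,(.3,.5,.1,.25)),marker=(.01,.025,(.35,.5,.0,.2))).items():
    for P in blobs(C,*a): c,s,ang=rect(P);print(nm,len(P),np.round(c,4),np.round(s,1),round(ang,1),'z',np.round(np.median(P[:,2]),4))
E
```

```text
panfloor 3459 [0.6192 0.2005] [116.2 177.7] 39.7 z 0.1443
panfloor 27 [0.6401 0.2888] [ 2.8 64.4] 40.0 z 0.145
panfloor 23 [0.5848 0.298 ] [30.3  4.6] 39.1 z 0.1461
panfloor 24 [0.532  0.2543] [31.7  4.5] 39.8 z 0.1465
panfloor 112 [0.4841 0.1056] [44.1 17. ] 89.5 z 0.1427
panwall 671 [0.6254 0.1969] [134.6 196.3] 39.7 z 0.1741
panwall 24 [0.554  0.1052] [27.1  0.9] 0.2 z 0.1678
handle 337 [0.6965 0.1044] [99.8 42.5] 42.1 z 0.2027
handle 32 [0.5594 0.1052] [16.9  0.9] 0.9 z 0.206
ggrip 263 [0.4995 0.2244] [98.2 79.7] 0.1 z 0.1819
tote 527 [0.3845 0.3242] [160.  193.6] 51.8 z 0.033
ribs 103 [0.441  0.3258] [11.1 64.3] 49.1 z 0.0554
ribs 104 [0.3958 0.2731] [10.8 64.8] 51.0 z 0.0553
ribs 108 [0.3708 0.383 ] [11.2 65.4] 54.9 z 0.055
ribs 148 [0.336 0.263] [12.3 78.9] 51.6 z 0.0587
ribs 96 [0.3139 0.3807] [142.5   1.4] 51.9 z 0.0555
ribs 107 [0.3276 0.326 ] [10.9 65.6] 50.0 z 0.0552
tall 117 [0.3123 0.381 ] [142.8   4.9] 51.6 z 0.0738
sand 402 [0.4015 0.1696] [67.4 44.7] 75.3 z 0.0231
marker 190 [0.4288 0.109 ] [109.3  14.4] 86.5 z 0.0138
marker 332 [0.4016 0.1696] [67.6 44.8] 74.7 z 0.0229
```

```bash
cat >> fit.py <<'E'
SY=np.radians(39.7); XS=np.array([np.cos(SY),np.sin(SY)]); YS=np.array([-np.sin(SY),np.cos(SY)])
PF=np.array([.6192,.2005]); HG=PF+.09*YS
def plan(way,start=None):
    """way: list of (x,y,z of GRASP point,yaw deg of tool y). prints rows relative to current tool frame, one call-chain"""
    o=get_obs(); M=R.from_quat(o['tool_rot']).as_matrix(); p=np.array(o['eef_pos'])
    if start is not None: p=np.array(start[:3])-[0,0,grip_point_offset];yw=np.radians(start[3]);M=np.array([[np.sin(yw),np.cos(yw),0],[-np.cos(yw),np.sin(yw),0],[0,0,-1.]]) 
    for w in way:
        # straight-down ideal frame
        yaw=np.arctan2(M[1,1],M[0,1]); Y=np.array([np.cos(yaw),np.sin(yaw),0]);Z=np.array([0,0,-1.]);X=np.cross(Y,Z)
        t=np.array(w[:3])-[0,0,grip_point_offset]
        d=(t-p)*100
        sp=(np.degrees(yaw)-w[3]+180)%360-180
        print('slide',[round(float(d@a),1) for a in (X,Y,Z)],'spin',round(sp,1),'dist cm',round(np.linalg.norm(d),1))
        p=t;yw=np.radians(w[3]);Y=np.array([np.cos(yw),np.sin(yw),0]);M=np.stack([np.cross(Y,Z),Y,Z],1)
E
python3 - <<'E'
from fit import *
A=np.concatenate([np.load(n+'0.npy').reshape(-1,3) for n in('scene','top')])
for x in np.arange(.35,.85,.05):
    print(round(x,2),[round(float(np.nanmax(np.r_[0,A[(abs(A[:,0]-x)<.025)&(abs(A[:,1]-y)<.025),2]])),2) for y in np.arange(-.3,.35,.05)])
C=np.load('scene0.npy')
# gate grip & pan angle check
C2=np.load('top0.npy')
m=(C2[...,2]>.165)&(C2[...,2]<.2)&(C2[...,0]>.43)&(C2[...,0]<.52)&(C2[...,1]>.15)&(C2[...,1]<.26);P=C2[m]
q=np.c_[(P[:,:2]-HG)@XS,(P[:,:2]-HG)@YS,P[:,2]];k=q[:,0]<-.085
print('gate grip pts',np.round(q[k].min(0),4),np.round(q[k].max(0),4),np.round(np.median(q[k],0),4))
P=blobs(C2,.185,.23,(.62,.8,.02,.2))[0];q=np.c_[(P[:,:2]-HG)@XS,(P[:,:2]-HG)@YS,P[:,2]];q=q[q[:,2]>.2]
print('bar',np.round(q.min(0),4),np.round(q.max(0),4),np.round(np.median(q,0),4))
# plan first bracket (.3958,.2731)
plan([(.3958,.2731,.13,51.),(.3958,.2731,.042,51.)])
E
```

```text
0.35 [0.06, 0.06, 0.06, 0.06, 0.06, 0.06, 0.06, 0.06, 0.02, 0.03, 0.0, 0.06, 0.06]
0.4 [0.06, 0.06, 0.06, 0.09, 0.09, 0.1, 0.1, 0.06, 0.02, 0.03, 0.04, 0.06, 0.06]
0.45 [0.24, 0.05, 0.06, 0.1, 0.1, 0.1, 0.32, 0.31, 0.14, 0.14, 0.19, 0.04, 0.06]
0.5 [0.39, 0.53, 0.56, 0.55, 0.55, 0.41, 0.4, 0.39, 0.24, 0.24, 0.19, 0.19, 0.04]
0.55 [0.4, 0.4, 0.6, 0.6, 0.6, 0.61, 0.4, 0.4, 0.4, 0.23, 0.18, 0.19, 0.19]
0.6 [0.26, 0.06, 0.05, 0.59, 0.59, 0.58, 0.07, 0.06, 0.18, 0.18, 0.15, 0.15, 0.19]
0.65 [0.02, 0.05, 0.05, 0.59, 0.59, 0.05, 0.07, 0.21, 0.21, 0.18, 0.18, 0.22, 0.23]
0.7 [0.0, 0.01, 0.02, 0.56, 0.53, 0.02, 0.01, 0.21, 0.21, 0.2, 0.18, 0.18, 0.0]
0.75 [0.02, 0.02, 0.02, 0.02, 0.01, 0.09, 0.08, 0.03, 0.21, 0.2, 0.01, 0.02, 0.02]
0.8 [0.02, 0.02, 0.02, 0.01, 0.01, 0.02, 0.02, 0.02, 0.02, 0.01, 0.01, 0.02, 0.01]
gate grip pts [-0.1386  0.0008  0.178 ] [-0.0861  0.0124  0.1869] [-0.1121  0.0066  0.183 ]
bar [-0.0514 -0.234   0.2001] [ 0.0482 -0.2205  0.2087] [-0.0025 -0.2266  0.2042]
slide [-29.1, -11.7, 8.9] spin 20.9 dist cm 32.6
slide [0.0, 0.0, 8.8] spin 0.0 dist cm 8.8
```

Emit:
arm_command(
  slide=[
    [-5.8,-2.3,1.8],
    [-11.6,-4.7,3.6],
    [-17.5,-7.0,5.3],
    [-23.3,-9.4,7.1],
    [-29.1,-11.7,8.9],
  ],
  spin=[4.2,8.4,12.6,16.7,20.9],
  jaw=3.0,
)

```text
clock: 1.78
eef_pos: [0.3873, 0.2804, 0.115]
tool_rot: [0.335, 0.942, 0.001, 0.0]
ft_force: [0.6, 1.2, -0.0]
grip_width: 0.0294
grasp_force: 0.0
```

Run:
```python
from fit import *
st()
plan([(.3958,.2731,.13,51.),(.3958,.2731,.042,51.)])
p=camera('top');C=cloud(p)
for P in blobs(C,.045,.065,(.2,.55,.2,.45)): c,s,ang=rect(P);print(len(P),np.round(c,4),np.round(s,1),round(ang,1))
p=camera('wrist');save(p,'wrist1')
```

```text
t 1.77 tcp [0.3873 0.2804 0.115 ] rot [[-0.775, 0.632, 0.001], [0.632, 0.775, 0.001], [-0.0, 0.001, -1.0]] F [ 0.6  1.2 -0. ] w 0.0294 g 0.0 q [ 0.63  0.25 -0.21  1.11  0.    1.31]
slide [-1.1, -0.0, 0.4] spin -0.2 dist cm 1.2
slide [0.0, 0.0, 8.8] spin 0.0 dist cm 8.8
74 [0.448  0.3197] [10.9 45.5] 49.8
29 [0.4143 0.2581] [10.3 17.4] 55.3
62 [0.3767 0.3789] [10.8 51.2] 54.1
```

View pics/wrist1.png

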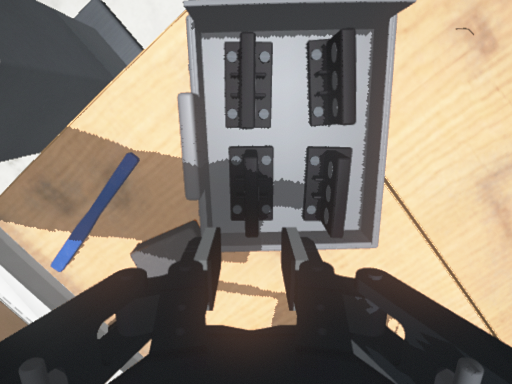

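The wrist view shows the four ribs at about (250,80), (340,75), (250,195) and (335,195). The fingers are straddling the column of the near bracket at (250,195).

Run:
```python
from fit import *
st()
plan([(.3958,.2731,.13,51.),(.3958,.2731,.042,51.)])
```

```text
t 1.88 tcp [0.3887 0.2772 0.1135] rot [[-0.771, 0.637, -0.001], [0.637, 0.771, -0.003], [-0.001, -0.003, -1.0]] F [-1.2  0.2  0.3] w 0.0301 g 0.0 q [ 0.62  0.26 -0.21  1.11 -0.    1.31]
slide [-0.8, 0.1, 0.2] spin -0.6 dist cm 0.9
slide [0.0, 0.0, 8.8] spin 0.0 dist cm 8.8
```

Emit:
arm_command(
  slide=[
    [-0.8,0.1,2],
    [-0.8,0.1,5.0],
    [-0.8,0.1,8.0],
    [-0.8,0.1,9.0],
    [-0.8,0.1,9.0],
  ],
  spin=[-0.6,-0.6,-0.6,-0.6,-0.6],
)

```text
clock: 2.5
eef_pos: [0.3922, 0.2776, 0.0251]
tool_rot: [0.329, 0.944, -0.0, -0.0]
ft_force: [-0.5, -0.2, 0.5]
grip_width: 0.0301
grasp_force: 0.0
```

Emit:
arm_command(
  slide=[
    [0,0,0],
    [0,0,0],
    [0,0,0],
    [0,0,0],
    [0,0,0],
  ],
  spin=[0,0,0,0,0],
  jaw=0.5,
)

```text
clock: 3.12
eef_pos: [0.3929, 0.2774, 0.0255]
tool_rot: [0.329, 0.944, 0.0, 0.0]
ft_force: [-0.0, -0.1, 2.3]
grip_width: 0.0048
grasp_force: 1.0
```

Run:
```python
from fit import *
o=st()
g=np.r_[np.array(o['eef_pos'])+[0,0,grip_point_offset]]
def slot(a,b,z): return (*(PF+a*XS+b*YS),z,39.7)
plan([(g[0],g[1],.26,51),slot(.026,-.042,.26),slot(.026,-.042,.145+.042)])
```

```text
t 3.12 tcp [0.3929 0.2774 0.0255] rot [[-0.783, 0.622, 0.0], [0.622, 0.783, 0.0], [-0.0, 0.0, -1.0]] F [-0.  -0.1  2.3] w 0.0048 g 1.0 q [ 0.61  0.36 -0.33  0.88  0.    1.29]
slide [0.0, 0.0, -21.6] spin 0.5 dist cm 21.6
slide [-27.1, 10.0, 0.0] spin 11.3 dist cm 28.8
slide [0.0, 0.0, 7.3] spin 0.0 dist cm 7.3
```

Run:
```python
from fit import *
p=camera('wrist');save(p,'wrist2');C=cloud(p)
for P in blobs(C,.045,.065,(.2,.55,.2,.45)): c,s,ang=rect(P);print(len(P),np.round(c,4),np.round(s,1),round(ang,1))
p=camera('top');C=cloud(p)
for P in blobs(C,.045,.065,(.2,.55,.2,.45)): c,s,ang=rect(P);print(len(P),np.round(c,4),np.round(s,1),round(ang,1))
```

```text
3563 [0.3264 0.3251] [11.4 59.9] 50.2
4491 [0.3691 0.3822] [12.3 61.9] 54.7
5269 [0.3327 0.264 ] [13.  79.4] 52.0
1905 [0.3942 0.2782] [17.9 65.6] 59.1
2743 [0.4318 0.3311] [12.4 53.1] 49.5
22 [0.3786 0.2725] [4.7 1. ] 58.2
26 [0.3941 0.2922] [5.1 1. ] 52.7
81 [0.441  0.3257] [10.9 64.3] 49.1
34 [0.3885 0.3718] [ 9.5 24.8] 45.8
26 [0.3454 0.4202] [41.8  1.1] 51.8
```

View pics/wrist2.png

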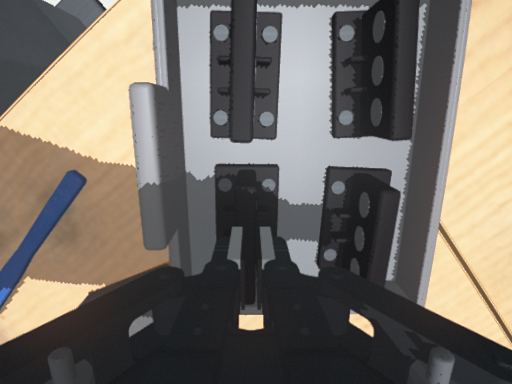

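The wrist view shows the near bracket's rib at about (250,210) between the two pads at (235,245) and (267,245). But the reported width is only 5 mm and the force is low, so I'll command the jaw fully shut and see.

Emit:
arm_command(
  slide=[
    [0,0,0],
    [0,0,0],
    [0,0,0],
    [0,0,0],
    [0,0,0],
  ],
  spin=[0,0,0,0,0],
  jaw=0,
)

```text
clock: 3.85
eef_pos: [0.3924, 0.2768, 0.0259]
tool_rot: [0.329, 0.944, -0.0, 0.0]
ft_force: [-2.4, -2.4, 7.5]
grip_width: -0.0001
grasp_force: 3.8
```

Run:
```python
from fit import *
p=camera('wrist');save(p,'wrist3');C=cloud(p)
for r in range(150,330,10): print(r,[tuple(np.round(C[r,c]*1000).tolist()) for c in (225,240,250,262)])
x=st()['eef_pos'];print(project(p,[x,np.array(x)+[0,0,.0187]]))
```

```text
150 [(350.0, 290.0, 5.0), (356.0, 297.0, 2.0), (359.0, 302.0, 3.0), (364.0, 308.0, 3.0)]
160 [(355.0, 286.0, 3.0), (360.0, 293.0, 4.0), (364.0, 298.0, 4.0), (369.0, 304.0, 3.0)]
170 [(358.0, 283.0, 14.0), (364.0, 290.0, 12.0), (368.0, 296.0, 16.0), (373.0, 301.0, 12.0)]
180 [(363.0, 279.0, 14.0), (365.0, 291.0, 41.0), (368.0, 296.0, 42.0), (378.0, 297.0, 12.0)]
190 [(368.0, 275.0, 13.0), (366.0, 291.0, 56.0), (369.0, 295.0, 56.0), (383.0, 293.0, 11.0)]
200 [(373.0, 271.0, 13.0), (370.0, 288.0, 55.0), (373.0, 291.0, 56.0), (388.0, 289.0, 13.0)]
210 [(376.0, 269.0, 22.0), (374.0, 284.0, 55.0), (377.0, 288.0, 56.0), (390.0, 287.0, 22.0)]
220 [(383.0, 263.0, 13.0), (378.0, 281.0, 56.0), (381.0, 285.0, 56.0), (399.0, 281.0, 12.0)]
230 [(389.0, 258.0, 12.0), (380.0, 280.0, 64.0), (383.0, 284.0, 64.0), (386.0, 288.0, 64.0)]
240 [(378.0, 272.0, 67.0), (380.0, 281.0, 76.0), (383.0, 284.0, 76.0), (386.0, 288.0, 75.0)]
250 [(379.0, 273.0, 77.0), (380.0, 281.0, 85.0), (383.0, 284.0, 85.0), (385.0, 288.0, 86.0)]
260 [(375.0, 279.0, 99.0), (380.0, 281.0, 94.0), (382.0, 284.0, 94.0), (386.0, 287.0, 94.0)]
270 [(376.0, 278.0, 104.0), (380.0, 282.0, 103.0), (386.0, 281.0, 94.0), (385.0, 288.0, 103.0)]
280 [(377.0, 278.0, 109.0), (380.0, 282.0, 110.0), (389.0, 279.0, 93.0), (384.0, 288.0, 110.0)]
290 [(373.0, 283.0, 124.0), (380.0, 282.0, 115.0), (393.0, 276.0, 94.0), (384.0, 287.0, 115.0)]
300 [(374.0, 283.0, 128.0), (383.0, 280.0, 115.0), (396.0, 273.0, 94.0), (386.0, 286.0, 117.0)]
310 [(374.0, 283.0, 132.0), (391.0, 273.0, 105.0), (434.0, 243.0, 34.0), (396.0, 279.0, 105.0)]
320 [(374.0, 284.0, 137.0), (394.0, 271.0, 106.0), (460.0, 222.0, 0.0), (399.0, 276.0, 105.0)]
t 3.9 tcp [0.3924 0.2768 0.0259] rot [[-0.783, 0.622, -0.0], [0.622, 0.783, -0.001], [-0.0, -0.001, -1.0]] F [-3.2 -2.   7.7] w 0.0 g 3.8 q [ 0.61  0.36 -0.33  0.89 -0.    1.29]
[[251.0815068  224.53027918]
 [251.06388411 237.13768481]]
```

View pics/wrist3.png

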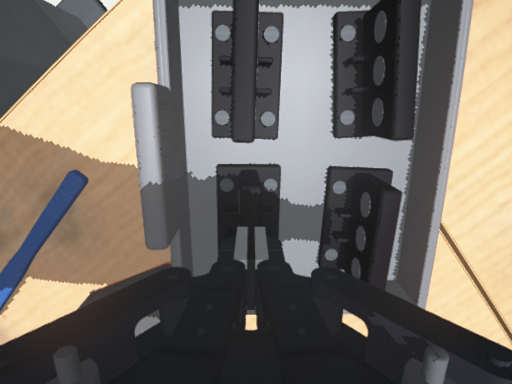

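Emit:
arm_command(
  slide=[
    [0,0,-1],
    [0,0,-2],
    [0,0,-3],
    [0,0,-4],
    [0,0,-4],
  ],
  spin=[0,0,0,0,0],
)

```text
clock: 4.53
eef_pos: [0.3935, 0.2779, 0.0663]
tool_rot: [0.329, 0.944, 0.001, 0.001]
ft_force: [-0.1, 0.2, -0.4]
grip_width: 0.0003
grasp_force: 0.0
```

Run:
```python
from fit import *
p=camera('wrist');save(p,'wrist4');C=cloud(p)
for r in range(150,330,12): print(r,[tuple(np.round(C[r,c]*1000).tolist()) for c in (225,240,250,262)])
x=st()['eef_pos'];print(project(p,[x,np.array(x)+[0,0,.0187]]))
```

```text
150 [(353.0, 285.0, 5.0), (360.0, 294.0, 5.0), (365.0, 300.0, 4.0), (370.0, 307.0, 4.0)]
162 [(359.0, 280.0, 11.0), (364.0, 291.0, 29.0), (368.0, 297.0, 31.0), (376.0, 302.0, 11.0)]
174 [(366.0, 275.0, 12.0), (367.0, 290.0, 56.0), (371.0, 295.0, 56.0), (383.0, 297.0, 13.0)]
186 [(373.0, 269.0, 12.0), (373.0, 286.0, 56.0), (377.0, 290.0, 55.0), (391.0, 291.0, 12.0)]
198 [(381.0, 263.0, 12.0), (379.0, 281.0, 56.0), (383.0, 285.0, 54.0), (398.0, 285.0, 12.0)]
210 [(388.0, 256.0, 12.0), (385.0, 276.0, 56.0), (389.0, 281.0, 55.0), (405.0, 280.0, 15.0)]
222 [(396.0, 250.0, 12.0), (391.0, 271.0, 56.0), (395.0, 276.0, 55.0), (414.0, 273.0, 11.0)]
234 [(404.0, 244.0, 12.0), (380.0, 282.0, 111.0), (383.0, 285.0, 110.0), (387.0, 289.0, 110.0)]
246 [(380.0, 274.0, 113.0), (381.0, 282.0, 122.0), (384.0, 285.0, 122.0), (387.0, 289.0, 122.0)]
258 [(380.0, 275.0, 125.0), (381.0, 282.0, 133.0), (383.0, 285.0, 133.0), (386.0, 289.0, 133.0)]
270 [(377.0, 279.0, 145.0), (381.0, 283.0, 144.0), (387.0, 282.0, 134.0), (385.0, 289.0, 144.0)]
282 [(378.0, 280.0, 152.0), (381.0, 283.0, 151.0), (391.0, 279.0, 135.0), (385.0, 289.0, 151.0)]
294 [(374.0, 284.0, 166.0), (382.0, 282.0, 155.0), (395.0, 276.0, 135.0), (385.0, 289.0, 159.0)]
306 [(375.0, 284.0, 171.0), (391.0, 275.0, 145.0), (399.0, 273.0, 134.0), (388.0, 286.0, 158.0)]
318 [(375.0, 285.0, 176.0), (395.0, 272.0, 146.0), (485.0, 205.0, -1.0), (400.0, 278.0, 145.0)]
t 4.58 tcp [0.3931 0.2776 0.0658] rot [[-0.783, 0.622, 0.001], [0.622, 0.783, 0.001], [-0.0, 0.001, -1.0]] F [ 0.9 -0.   0. ] w 0.0001 g 0.0 q [ 0.61  0.31 -0.28  0.99 -0.    1.29]
[[250.24440856 223.93030322]
 [250.24516593 236.44265125]]
```

View pics/wrist4.png

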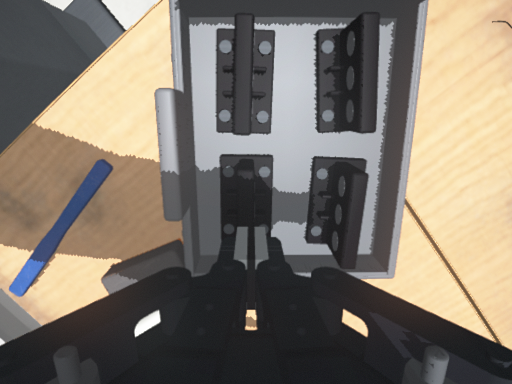

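The wrist view from higher up shows the bracket still standing at about (247,195). The fingertips stop at about (250,228), and depth puts them at z of about 0.10 while the reported TCP is 0.066. Closing on the rib top at a reported z of 0.0255 gives the same answer, so the real fingertips sit about 33 mm above the reported TCP. I'll include that and go deeper, watching the force.

Emit:
arm_command(
  slide=[
    [-0.3,-0.2,0],
    [-0.3,-0.2,0],
    [-0.3,-0.2,1.5],
    [-0.3,-0.2,3.0],
    [-0.3,-0.2,4.5],
  ],
  spin=[0,0,0,0,0],
  jaw=3.0,
)

```text
clock: 5.2
eef_pos: [0.3937, 0.2738, 0.0195]
tool_rot: [0.329, 0.944, -0.0, -0.0]
ft_force: [0.2, 0.2, 0.2]
grip_width: 0.0299
grasp_force: 0.0
```

Emit:
arm_command(
  slide=[
    [0,0,1],
    [0,0,2],
    [0,0,2.5],
    [0,0,3],
    [0,0,3],
  ],
  spin=[0,0,0,0,0],
)

```text
clock: 5.82
eef_pos: [0.3937, 0.2738, -0.0099]
tool_rot: [0.329, 0.944, -0.0, -0.0]
ft_force: [-0.1, 0.5, -0.4]
grip_width: 0.0299
grasp_force: 0.0
```

No contact at a reported z of -0.010, which confirms the offset. Now I'll close and lift.

Emit:
arm_command(
  slide=[
    [0,0,0],
    [0,0,0],
    [0,0,0],
    [0,0,0],
    [0,0,0],
  ],
  spin=[0,0,0,0,0],
  jaw=0,
)

```text
clock: 6.45
eef_pos: [0.3942, 0.2742, -0.0094]
tool_rot: [0.329, 0.944, 0.0, 0.0]
ft_force: [-0.6, 0.2, 4.3]
grip_width: 0.0105
grasp_force: 58.9
```

```bash
sed -i 's/^from h import \*$/from h import *\ngrip_point_offset=.0187+.033/' fit.py
cat >> fit.py <<'E'
def slot(a,b,z): return (*(PF+a*XS+b*YS),z,39.7)
def here():
    o=st();M=R.from_quat(o['tool_rot']).as_matrix();return np.array(o['eef_pos'])+[0,0,grip_point_offset],np.degrees(np.arctan2(M[1,1],M[0,1]))
E
python3 - <<'E'
from fit import *
g,y=here();print(g,y)
plan([(g[0],g[1],.26,y),slot(.026,-.042,.26),slot(.026,-.042,.145+.041)])
E
```

```text
t 6.45 tcp [ 0.3942  0.2742 -0.0094] rot [[-0.783, 0.622, 0.001], [0.622, 0.783, 0.001], [-0.0, 0.001, -1.0]] F [-0.6  0.2  4.3] w 0.0105 g 58.9 q [ 0.61  0.4  -0.37  0.8   0.    1.28]
[0.39415627 0.27419277 0.04234036] 51.54894571726784
slide [0.0, 0.0, -21.8] spin 0.0 dist cm 21.8
slide [-26.9, 9.9, 0.0] spin 11.8 dist cm 28.6
slide [0.0, 0.0, 7.4] spin 0.0 dist cm 7.4
```

Emit:
arm_command(
  slide=[
    [0,0,-2.5],
    [0,0,-8],
    [0,0,-13.5],
    [0,0,-19],
    [0,0,-21.8],
  ],
  spin=[0,0,0,0,0],
)

```text
clock: 7.08
eef_pos: [0.3946, 0.2745, 0.2113]
tool_rot: [0.329, 0.944, 0.002, 0.001]
ft_force: [0.3, 0.0, -1.3]
grip_width: 0.0102
grasp_force: 58.5
```

Emit:
arm_command(
  slide=[
    [-5,2,0],
    [-10.7,4,0],
    [-16.3,6,0],
    [-22,8,0],
    [-26.9,9.9,0],
  ],
  spin=[2.4,4.7,7.1,9.4,11.8],
)

```text
clock: 7.7
eef_pos: [0.6675, 0.183, 0.2072]
tool_rot: [0.426, 0.905, -0.0, -0.0]
ft_force: [1.6, 0.9, 0.8]
grip_width: 0.0103
grasp_force: 58.4
```

Emit:
arm_command(
  slide=[
    [0,0,0],
    [0,0,0],
    [0,0,0],
    [0,0,2],
    [0,0,4],
  ],
  spin=[0,0,0,0,0],
)

```text
clock: 8.32
eef_pos: [0.6653, 0.1853, 0.17]
tool_rot: [0.424, 0.906, 0.001, 0.001]
ft_force: [-0.3, 0.8, 0.5]
grip_width: 0.01
grasp_force: 58.6
```

Run:
```python
from fit import *
g,y=here();print(g,y,(g[:2]-PF)@XS,(g[:2]-PF)@YS)
p=camera('wrist');save(p,'wrist5')
plan([slot(.026,-.042,.145+.041)])
```

```text
t 8.32 tcp [0.6653 0.1853 0.17  ] rot [[-0.641, 0.768, 0.003], [0.768, 0.641, 0.001], [-0.001, 0.003, -1.0]] F [-0.3  0.8  0.5] w 0.01 g 58.6 q [0.27 0.65 0.56 1.48 0.   1.15]
[0.6652783  0.18531109 0.22172403] 39.853310458567904 0.0257504371965371 -0.04111967244309979
slide [-0.2, 0.2, 3.2] spin 0.1 dist cm 3.2
```

View pics/wrist5.png

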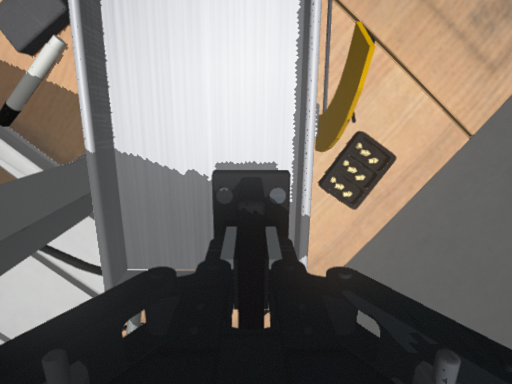

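The wrist view shows the bracket held at about (250,190) over the pan floor, clear of the right-hand wall at about (305,200).

Emit:
arm_command(
  slide=[
    [0,0,1.2],
    [0,0,2.4],
    [0,0,3.2],
    [0,0,3.6],
    [0,0,3.6],
  ],
  spin=[0,0,0,0,0],
)

```text
clock: 9.0
eef_pos: [0.6662, 0.1842, 0.1324]
tool_rot: [0.425, 0.905, 0.0, 0.0]
ft_force: [0.1, 0.2, -0.6]
grip_width: 0.0104
grasp_force: 58.7
```

Emit:
arm_command(
  slide=[
    [0,0,0],
    [0,0,0],
    [0,0,-1],
    [0,0,-5],
    [0,0,-9],
  ],
  spin=[0,0,0,0,0],
  jaw=2.4,
)

```text
clock: 9.62
eef_pos: [0.6658, 0.1841, 0.2238]
tool_rot: [0.425, 0.905, -0.0, -0.0]
ft_force: [1.2, 0.6, 0.3]
grip_width: 0.0239
grasp_force: 0.0
```

Run:
```python
from fit import *
p=camera('top');C=cloud(p)
for P in blobs(C,.045,.065,(.2,.55,.2,.45)): c,s,ang=rect(P);print('tote',len(P),np.round(c,4),np.round(s,1),round(ang,1))
p=camera('wrist');C=cloud(p)
for P in blobs(C,.185,.21,(.55,.75,.1,.3)): c,s,ang=rect(P);print('pan',len(P),np.round(c,4),np.round(s,1),round(ang,1),np.round(((c-PF)@XS,(c-PF)@YS),3))
g,y=here();print(g)
B=[(.441,.3258,49.1),(.3276,.326,50),(.3708,.383,54.9)]
for b in B: plan([(b[0],b[1],.23,b[2]),(b[0],b[1],.042,b[2])]); 
for i,s in enumerate([(-.026,-.042),(-.026,.042),(.026,.042)]):
    for b in B: print(i);plan([slot(*s,.26),slot(*s,.185)],start=(b[0],b[1],.26,b[2]))
```

```text
tote 105 [0.4409 0.3256] [11.3 64. ] 49.3
tote 104 [0.3708 0.3832] [11.2 65.8] 54.5
tote 147 [0.3361 0.2628] [12.4 79.6] 51.7
tote 90 [0.3142 0.3806] [142.8   1.5] 51.8
tote 107 [0.3276 0.326 ] [10.8 65.7] 49.9
pan 489 [0.6495 0.2708] [ 4.1 50.3] 39.6 [0.068 0.035]
pan 1425 [0.6646 0.1849] [10.9 65.5] 40.0 [ 0.025 -0.041]
pan 563 [0.5589 0.1053] [ 6.1 17.5] 73.6 [-0.107 -0.035]
pan 1174 [0.7242 0.1179] [48.9 28.7] 69.3 [ 0.028 -0.131]
t 9.72 tcp [0.6687 0.185  0.2296] rot [[-0.639, 0.769, 0.011], [0.769, 0.639, 0.003], [-0.005, 0.011, -1.0]] F [1.  0.4 0.9] w 0.0239 g 0.0 q [ 0.27  0.65  0.71  1.62 -0.    1.15]
[0.66870862 0.18496215 0.28132067]
slide [25.4, -8.5, 5.1] spin -9.3 dist cm 27.3
slide [0.0, 0.0, 18.8] spin 0.0 dist cm 18.8
slide [32.7, -17.2, 5.1] spin -10.2 dist cm 37.3
slide [0.0, 0.0, 18.8] spin 0.0 dist cm 18.8
slide [34.3, -10.2, 5.1] spin -15.1 dist cm 36.1
slide [0.0, 0.0, 18.8] spin 0.0 dist cm 18.8
0
slide [-25.4, -1.1, 0.0] spin 9.4 dist cm 25.4
slide [0.0, 0.0, 7.5] spin 0.0 dist cm 7.5
0
slide [-34.1, 5.8, 0.0] spin 10.3 dist cm 34.6
slide [0.0, 0.0, 7.5] spin 0.0 dist cm 7.5
0
slide [-34.2, -4.3, 0.0] spin 15.2 dist cm 34.5
slide [0.0, 0.0, 7.5] spin 0.0 dist cm 7.5
1
slide [-17.1, 0.3, 0.0] spin 9.4 dist cm 17.1
slide [0.0, 0.0, 7.5] spin 0.0 dist cm 7.5
1
slide [-25.8, 7.3, 0.0] spin 10.3 dist cm 26.8
slide [0.0, 0.0, 7.5] spin 0.0 dist cm 7.5
1
slide [-26.1, -2.1, 0.0] spin 15.2 dist cm 26.2
slide [0.0, 0.0, 7.5] spin 0.0 dist cm 7.5
2
slide [-18.0, 5.4, 0.0] spin 9.4 dist cm 18.8
slide [0.0, 0.0, 7.5] spin 0.0 dist cm 7.5
2
slide [-26.7, 12.4, 0.0] spin 10.3 dist cm 29.5
slide [0.0, 0.0, 7.5] spin 0.0 dist cm 7.5
2
slide [-27.4, 3.0, 0.0] spin 15.2 dist cm 27.6
slide [0.0, 0.0, 7.5] spin 0.0 dist cm 7.5
```

Emit:
arm_command(
  slide=[
    [5,-1.7,0],
    [10.2,-3.4,0],
    [15.3,-5.1,0],
    [20.4,-6.8,2],
    [25.4,-8.5,4.6],
  ],
  spin=[-1.9,-3.8,-5.7,-7.6,-9.3],
  jaw=3.0,
)

```text
clock: 10.35
eef_pos: [0.4373, 0.3263, 0.1768]
tool_rot: [0.349, 0.937, 0.001, 0.001]
ft_force: [0.8, -0.5, 0.0]
grip_width: 0.0295
grasp_force: 0.0
```

Emit:
arm_command(
  slide=[
    [0,0,3],
    [0,0,6],
    [0,0,9],
    [0,0,9],
    [0,0,9],
  ],
  spin=[0,0,0,0,0],
)

```text
clock: 10.98
eef_pos: [0.4389, 0.3256, 0.0874]
tool_rot: [0.35, 0.937, 0.001, 0.0]
ft_force: [0.4, 0.0, 0.6]
grip_width: 0.0302
grasp_force: 0.0
```

Run:
```python
from fit import *
p=camera('wrist');C=cloud(p)
for P in blobs(C,.045,.065,(.2,.55,.2,.45)): c,s,ang=rect(P);print('tote',len(P),np.round(c,4),np.round(s,1),round(ang,1))
g,y=here();print(g,y)
b=(.441,.3258,49.1); plan([(b[0],b[1],.042,b[2])]);
```

```text
tote 601 [0.2876 0.3518] [70.8  1.7] 51.8
tote 1933 [0.3677 0.3836] [11.1 65.7] 55.1
tote 2305 [0.324  0.3273] [12.1 66. ] 49.7
tote 3132 [0.3332 0.2639] [13.  80.1] 52.2
tote 1424 [0.4368 0.3269] [10.6 65.8] 49.3
t 11.03 tcp [0.4393 0.3258 0.0879] rot [[-0.755, 0.656, 0.002], [0.656, 0.755, 0.002], [-0.001, 0.003, -1.0]] F [0.2 0.4 0.5] w 0.03 g 0.0 q [ 0.64  0.4  -0.07  1.1   0.    1.35]
[0.43931081 0.32581573 0.13955337] 49.0385110955591
slide [-0.1, 0.1, 9.8] spin -0.1 dist cm 9.8
```

Emit:
arm_command(
  slide=[
    [0,0,3],
    [0,0,6],
    [0,0,8.5],
    [0,0,9.8],
    [0,0,9.8],
  ],
  spin=[0,0,0,0,0],
)

```text
clock: 11.65
eef_pos: [0.4384, 0.3251, -0.0116]
tool_rot: [0.35, 0.937, -0.0, -0.0]
ft_force: [0.2, 0.3, -0.2]
grip_width: 0.0299
grasp_force: 0.0
```

Emit:
arm_command(
  slide=[
    [0,0,0],
    [0,0,0],
    [0,0,0],
    [0,0,0],
    [0,0,-0.5],
  ],
  spin=[0,0,0,0,0],
  jaw=0,
)

```text
clock: 12.28
eef_pos: [0.438, 0.3249, -0.0066]
tool_rot: [0.35, 0.937, -0.0, -0.0]
ft_force: [-0.3, 0.3, -0.2]
grip_width: 0.0102
grasp_force: 58.3
```

Emit:
arm_command(
  slide=[
    [0,0,-2.5],
    [0,0,-8],
    [0,0,-13.5],
    [0,0,-19],
    [0,0,-21.3],
  ],
  spin=[0,0,0,0,0],
)

```text
clock: 12.9
eef_pos: [0.4393, 0.3259, 0.2103]
tool_rot: [0.35, 0.937, 0.002, 0.002]
ft_force: [-0.2, 0.4, -0.9]
grip_width: 0.0103
grasp_force: 58.5
```

Emit:
arm_command(
  slide=[
    [-5,-0.2,0],
    [-10.2,-0.4,0],
    [-15.3,-0.7,0],
    [-20.4,-0.9,0],
    [-25.3,-1.1,0],
  ],
  spin=[1.9,3.8,5.7,7.6,9.4],
)

```text
clock: 13.52
eef_pos: [0.6227, 0.1496, 0.206]
tool_rot: [0.426, 0.905, -0.0, -0.0]
ft_force: [0.7, 0.2, -0.5]
grip_width: 0.0101
grasp_force: 58.5
```

Emit:
arm_command(
  slide=[
    [0,0,0],
    [0,0,0],
    [0,0,0],
    [0,0,1],
    [0,0,2],
  ],
  spin=[0,0,0,0,0],
)

```text
clock: 14.15
eef_pos: [0.6216, 0.1518, 0.1857]
tool_rot: [0.425, 0.905, -0.0, -0.0]
ft_force: [0.1, -0.2, -0.8]
grip_width: 0.0104
grasp_force: 58.5
```

Run:
```python
from fit import *
camera('wrist')
g,y=here();print(g,y)
plan([slot(-.026,-.042,.185)]);
```

```text
t 14.2 tcp [0.6207 0.1513 0.1837] rot [[-0.639, 0.769, -0.003], [0.769, 0.639, -0.001], [0.001, -0.003, -1.0]] F [-1.3  0.4 -1.4] w 0.0105 g 58.5 q [ 0.24  0.54  0.4   1.44 -0.    1.12]
[0.62074818 0.15134356 0.23543467] 39.70791533246675
slide [-0.3, 0.4, 5.0] spin 0.0 dist cm 5.1
```

Emit:
arm_command(
  slide=[
    [-0.3,0.3,2],
    [-0.3,0.3,3.8],
    [-0.3,0.3,4.8],
    [-0.3,0.3,5.1],
    [-0.3,0.3,5.1],
  ],
  spin=[0,0,0,0,0],
)

```text
clock: 14.82
eef_pos: [0.6265, 0.1507, 0.1356]
tool_rot: [0.425, 0.905, 0.0, 0.0]
ft_force: [0.5, -0.7, -0.6]
grip_width: 0.0107
grasp_force: 58.5
```

Emit:
arm_command(
  slide=[
    [0,0,0],
    [0,0,0],
    [0,0,-1],
    [0,0,-5],
    [0,0,-9],
  ],
  spin=[0,0,0,0,0],
  jaw=2.4,
)

```text
clock: 15.45
eef_pos: [0.6262, 0.1506, 0.2269]
tool_rot: [0.425, 0.905, 0.0, 0.0]
ft_force: [-0.2, 0.1, 1.0]
grip_width: 0.0242
grasp_force: 0.0
```

Run:
```python
from fit import *
p=camera('wrist');C=cloud(p)
for P in blobs(C,.185,.21,(.55,.75,.1,.3)): c,s,ang=rect(P);print('pan',len(P),np.round(c,4),np.round(s,1),round(ang,1),np.round(((c-PF)@XS,(c-PF)@YS),3))
p=camera('top');C=cloud(p)
for P in blobs(C,.045,.065,(.2,.55,.2,.45)): c,s,ang=rect(P);print('tote',len(P),np.round(c,4),np.round(s,1),round(ang,1))
g,y=here();print(g)
for b in [(.3708,.383,54.9)]: plan([(b[0],b[1],.15,b[2]),(b[0],b[1],.042,b[2])]);
```

```text
pan 977 [0.6484 0.27  ] [ 5.2 49.8] 44.1 [0.067 0.035]
pan 1494 [0.6249 0.1525] [11.  65.6] 39.3 [-0.026 -0.041]
pan 1712 [0.6649 0.1847] [11.9 66.1] 39.2 [ 0.025 -0.041]
pan 424 [0.5588 0.1053] [ 5.5 17.3] 74.3 [-0.107 -0.035]
tote 108 [0.3709 0.383 ] [11.1 65.7] 54.8
tote 148 [0.3361 0.2629] [12.1 80. ] 51.9
tote 90 [0.3141 0.3806] [142.9   1.4] 51.9
tote 107 [0.3279 0.3259] [10.8 65.6] 50.1
t 15.55 tcp [0.6292 0.1513 0.2323] rot [[-0.638, 0.77, 0.011], [0.77, 0.638, 0.003], [-0.005, 0.01, -1.0]] F [0.7 1.  1. ] w 0.0236 g 0.0 q [ 0.24  0.53  0.52  1.54 -0.    1.11]
[0.62922384 0.15127675 0.28403701]
slide [34.3, -5.1, 13.4] spin -15.3 dist cm 37.2
slide [0.0, 0.0, 10.8] spin 0.0 dist cm 10.8
```

Emit:
arm_command(
  slide=[
    [5.5,-0.8,0],
    [11.2,-1.6,0],
    [17,-2.4,0],
    [22.7,-3.2,0],
    [28.3,-4.2,2],
  ],
  spin=[-2.5,-5,-7.5,-10,-12.5],
  jaw=3.0,
)

```text
clock: 16.18
eef_pos: [0.4131, 0.3437, 0.207]
tool_rot: [0.324, 0.946, 0.002, 0.001]
ft_force: [-1.0, 1.2, -0.2]
grip_width: 0.0298
grasp_force: 0.0
```

Run:
```python
from fit import *
camera('wrist');g,y=here();print(g,y)
b=(.3708,.383,54.9); plan([(b[0],b[1],.13,b[2])])
```

```text
t 16.23 tcp [0.4056 0.3462 0.2031] rot [[-0.795, 0.606, -0.006], [0.606, 0.795, 0.002], [0.006, -0.003, -1.0]] F [-4.6 -0.1 -3.1] w 0.0302 g 0.0 q [0.7  0.31 0.1  1.37 0.01 1.35]
[0.40564398 0.34617725 0.25481859] 52.67731853955486
slide [5.0, 0.8, 12.5] spin -2.2 dist cm 13.5
```

Emit:
arm_command(
  slide=[
    [2.5,0.4,4],
    [5,0.8,8],
    [5,0.8,12],
    [5,0.8,12.5],
    [5,0.8,12.5],
  ],
  spin=[-1,-2.2,-2.2,-2.2,-2.2],
)

```text
clock: 16.85
eef_pos: [0.3795, 0.3788, 0.0811]
tool_rot: [0.306, 0.952, 0.0, 0.0]
ft_force: [0.4, -0.3, -0.5]
grip_width: 0.0303
grasp_force: 0.0
```

Run:
```python
from fit import *
g,y=here();print(g,y)
b=(.3708,.383,54.9); plan([(b[0],b[1],.0405,b[2])])
```

```text
t 16.85 tcp [0.3795 0.3788 0.0811] rot [[-0.812, 0.583, 0.001], [0.583, 0.812, 0.0], [-0.0, 0.001, -1.0]] F [ 0.4 -0.3 -0.5] w 0.0303 g 0.0 q [ 0.78  0.39 -0.11  1.07 -0.    1.41]
[0.37951904 0.37881087 0.13278148] 54.313826016796014
slide [1.0, -0.2, 9.2] spin -0.6 dist cm 9.3
```

Emit:
arm_command(
  slide=[
    [1,-0.2,3],
    [1,-0.2,6],
    [1,-0.2,8.2],
    [1,-0.2,9.2],
    [1,-0.2,9.2],
  ],
  spin=[-0.6,-0.6,-0.6,-0.6,-0.6],
)

```text
clock: 17.48
eef_pos: [0.3704, 0.3833, -0.0109]
tool_rot: [0.301, 0.953, 0.001, 0.0]
ft_force: [0.2, -0.0, 0.3]
grip_width: 0.0301
grasp_force: 0.0
```

Emit:
arm_command(
  slide=[
    [0,0,0],
    [0,0,0],
    [0,0,0],
    [0,0,0],
    [0,0,-0.5],
  ],
  spin=[0,0,0,0,0],
  jaw=0,
)

```text
clock: 18.1
eef_pos: [0.3694, 0.3828, -0.0065]
tool_rot: [0.301, 0.954, -0.0, -0.0]
ft_force: [0.1, -0.9, -0.0]
grip_width: 0.0103
grasp_force: 58.4
```

Emit:
arm_command(
  slide=[
    [0,0,-2.5],
    [0,0,-8],
    [0,0,-13.5],
    [0,0,-19],
    [0,0,-21.3],
  ],
  spin=[0,0,0,0,0],
)

```text
clock: 18.73
eef_pos: [0.3704, 0.3839, 0.2103]
tool_rot: [0.301, 0.954, 0.002, 0.001]
ft_force: [-0.3, -0.1, -1.5]
grip_width: 0.0098
grasp_force: 58.5
```

Emit:
arm_command(
  slide=[
    [-5,-0.4,0],
    [-10.2,-0.8,0],
    [-15.5,-1.3,0],
    [-21,-1.7,0],
    [-26,-2.1,0],
  ],
  spin=[3,6,9,12,15.2],
)

```text
clock: 19.35
eef_pos: [0.5712, 0.2149, 0.206]
tool_rot: [0.426, 0.905, -0.0, -0.0]
ft_force: [-0.3, 1.2, -0.9]
grip_width: 0.0099
grasp_force: 58.5
```

Emit:
arm_command(
  slide=[
    [0,0,0],
    [0,0,0],
    [0,0,0],
    [0,0,1],
    [0,0,1],
  ],
  spin=[0,0,0,0,0],
)

```text
clock: 19.98
eef_pos: [0.5691, 0.2168, 0.1951]
tool_rot: [0.424, 0.906, -0.001, -0.001]
ft_force: [0.1, 0.1, 0.0]
grip_width: 0.0105
grasp_force: 58.5
```

Run:
```python
from fit import *
g,y=here();print(g,y)
plan([slot(-.026,.042,.1835)]);
```

```text
t 19.98 tcp [0.5691 0.2168 0.1951] rot [[-0.641, 0.768, -0.002], [0.768, 0.641, -0.001], [0.001, -0.002, -1.0]] F [0.1 0.1 0. ] w 0.0105 g 58.5 q [0.36 0.47 0.32 1.42 0.   1.24]
[0.56905438 0.216846   0.24678952] 39.829230948796564
slide [-0.3, 0.2, 6.3] spin 0.1 dist cm 6.3
```

Emit:
arm_command(
  slide=[
    [-0.3,0.2,2],
    [-0.3,0.2,4.5],
    [-0.3,0.2,5.8],
    [-0.3,0.2,6.2],
    [-0.3,0.2,6.2],
  ],
  spin=[0,0,0,0,0],
)

```text
clock: 20.6
eef_pos: [0.574, 0.2155, 0.1347]
tool_rot: [0.425, 0.905, 0.0, 0.0]
ft_force: [0.3, 0.2, -0.0]
grip_width: 0.0104
grasp_force: 58.5
```

Emit:
arm_command(
  slide=[
    [0,0,0],
    [0,0,0],
    [0,0,-1],
    [0,0,-5],
    [0,0,-9],
  ],
  spin=[0,0,0,0,0],
  jaw=2.4,
)

```text
clock: 21.22
eef_pos: [0.5737, 0.2153, 0.2259]
tool_rot: [0.425, 0.905, 0.0, 0.0]
ft_force: [0.9, 1.3, -0.0]
grip_width: 0.0241
grasp_force: 0.0
```

Run:
```python
from fit import *
p=camera('wrist');C=cloud(p)
for P in blobs(C,.185,.21,(.5,.75,.1,.3)): c,s,ang=rect(P);print('pan',len(P),np.round(c,4),np.round(s,1),round(ang,1),np.round(((c-PF)@XS,(c-PF)@YS),3))
p=camera('top');C=cloud(p)
for P in blobs(C,.045,.065,(.2,.55,.2,.45)): c,s,ang=rect(P);print('tote',len(P),np.round(c,4),np.round(s,1),round(ang,1))
camera('top')
g,y=here();print(g)
plan([(.3277,.326,.18,50.)])
```

```text
pan 1474 [0.5719 0.2173] [10.8 65.2] 40.0 [-0.026  0.043]
pan 696 [0.6487 0.2712] [ 5.2 48.9] 41.6 [0.068 0.036]
pan 672 [0.5169 0.1327] [11.2 32.6] 67.0 [-0.122  0.013]
pan 910 [0.6204 0.1585] [10.6 51.8] 39.7 [-0.026 -0.033]
tote 147 [0.336  0.2629] [12.  79.7] 51.8
tote 107 [0.3277 0.326 ] [10.8 64.8] 50.0
tote 71 [0.3029 0.3665] [106.7   1.6] 51.4
t 21.38 tcp [0.5757 0.2161 0.2284] rot [[-0.639, 0.769, 0.007], [0.769, 0.639, 0.003], [-0.002, 0.007, -1.0]] F [ 0.3 -0.6 -0.7] w 0.024 g 0.0 q [0.36 0.46 0.4  1.5  0.   1.24]
[0.57572956 0.2160689  0.28005273]
slide [24.3, -12.0, 10.0] spin -10.3 dist cm 28.9
```

Emit:
arm_command(
  slide=[
    [4.9,-2.4,0],
    [9.8,-4.8,0],
    [14.6,-7.2,0],
    [19.4,-9.6,1],
    [24.2,-12,3],
  ],
  spin=[-2,-4,-6,-8,-10.3],
  jaw=3.0,
)

```text
clock: 22.0
eef_pos: [0.3254, 0.3253, 0.1941]
tool_rot: [0.341, 0.94, 0.001, 0.0]
ft_force: [0.3, 1.0, -0.3]
grip_width: 0.0297
grasp_force: 0.0
```

Emit:
arm_command(
  slide=[
    [0,0,4],
    [0,0,8],
    [0,0,11],
    [0,0,11],
    [0,0,11],
  ],
  spin=[0,0,0,0,0],
)

```text
clock: 22.62
eef_pos: [0.3272, 0.325, 0.085]
tool_rot: [0.342, 0.94, 0.0, 0.0]
ft_force: [-0.2, -1.0, 0.3]
grip_width: 0.0299
grasp_force: 0.0
```

Run:
```python
from fit import *
g,y=here();print(g,y)
plan([(.3277,.326,.0405,50.)])
```

```text
t 22.62 tcp [0.3272 0.325  0.085 ] rot [[-0.766, 0.642, 0.001], [0.642, 0.766, 0.001], [-0.0, 0.001, -1.0]] F [-0.2 -1.   0.3] w 0.0299 g 0.0 q [ 0.78  0.25 -0.3   1.02 -0.    1.48]
[0.32723201 0.32501268 0.13674508] 50.0389185043042
slide [0.0, 0.1, 9.6] spin 0.0 dist cm 9.6
```

Next the traverse to slot (.026, .042): (-26.7, 12.4), spin 10.3.

Emit:
arm_command(
  slide=[
    [0,0.1,3],
    [0,0.1,6],
    [0,0.1,8.5],
    [0,0.1,9.6],
    [0,0.1,9.6],
  ],
  spin=[0,0,0,0,0],
)

```text
clock: 23.25
eef_pos: [0.3279, 0.3258, -0.0113]
tool_rot: [0.342, 0.94, 0.0, 0.0]
ft_force: [-0.7, -0.4, 0.5]
grip_width: 0.0301
grasp_force: 0.0
```

Emit:
arm_command(
  slide=[
    [0,0,0],
    [0,0,0],
    [0,0,0],
    [0,0,0],
    [0,0,-0.5],
  ],
  spin=[0,0,0,0,0],
  jaw=0,
)

```text
clock: 23.88
eef_pos: [0.3273, 0.3253, -0.0065]
tool_rot: [0.342, 0.94, -0.0, -0.0]
ft_force: [0.7, 0.0, -1.5]
grip_width: 0.0105
grasp_force: 58.3
```

Emit:
arm_command(
  slide=[
    [0,0,-2.5],
    [0,0,-8],
    [0,0,-13.5],
    [0,0,-19],
    [0,0,-21.3],
  ],
  spin=[0,0,0,0,0],
)

```text
clock: 24.5
eef_pos: [0.3284, 0.3264, 0.21]
tool_rot: [0.342, 0.94, 0.002, 0.001]
ft_force: [-0.4, 0.3, -1.4]
grip_width: 0.0104
grasp_force: 58.5
```

Emit:
arm_command(
  slide=[
    [-5.3,2.5,0],
    [-10.6,5,0],
    [-15.9,7.4,0],
    [-21.2,9.9,0],
    [-26.7,12.4,0],
  ],
  spin=[2,4,6,8,10.3],
)

```text
clock: 25.12
eef_pos: [0.613, 0.2484, 0.2062]
tool_rot: [0.425, 0.905, -0.0, -0.0]
ft_force: [0.8, 0.9, -0.1]
grip_width: 0.0103
grasp_force: 58.5
```

Emit:
arm_command(
  slide=[
    [0,0,0],
    [0,0,0],
    [0,0,0],
    [0,0,1],
    [0,0,1],
  ],
  spin=[0,0,0,0,0],
)

```text
clock: 25.75
eef_pos: [0.6104, 0.2494, 0.1957]
tool_rot: [0.424, 0.906, -0.001, -0.001]
ft_force: [-0.8, -0.3, -1.7]
grip_width: 0.0103
grasp_force: 58.7
```

Run:
```python
from fit import *
g,y=here();print(g,y)
plan([slot(.026,.043,.1835)]);
```

```text
t 25.75 tcp [0.6104 0.2494 0.1957] rot [[-0.64, 0.768, -0.001], [0.768, 0.64, -0.001], [0.0, -0.001, -1.0]] F [-0.8 -0.3 -1.7] w 0.0103 g 58.7 q [ 0.39  0.58  0.5   1.49 -0.    1.26]
[0.6103585  0.24935617 0.24739611] 39.81651431279191
slide [-0.0, 0.2, 6.4] spin 0.1 dist cm 6.4
```

Emit:
arm_command(
  slide=[
    [0,0.2,2],
    [0,0.2,4.5],
    [0,0.2,5.8],
    [0,0.2,6.2],
    [0,0.2,6.2],
  ],
  spin=[0,0,0,0,0],
)

```text
clock: 26.38
eef_pos: [0.6135, 0.2505, 0.1348]
tool_rot: [0.425, 0.905, 0.0, 0.0]
ft_force: [-0.2, 0.1, -0.4]
grip_width: 0.0106
grasp_force: 58.7
```

Emit:
arm_command(
  slide=[
    [0,0,0],
    [0,0,0],
    [0,0,-1],
    [0,0,-5],
    [0,0,-9],
  ],
  spin=[0,0,0,0,0],
  jaw=2.4,
)

```text
clock: 27.0
eef_pos: [0.6132, 0.2503, 0.2259]
tool_rot: [0.425, 0.905, 0.0, 0.0]
ft_force: [0.6, 0.8, 0.9]
grip_width: 0.024
grasp_force: 0.0
```

Emit:
arm_command(
  slide=[
    [5,-4,0],
    [10,-7,0],
    [15,-9.5,0],
    [15,-9.5,0],
    [15,-9.5,0],
  ],
  spin=[-3,-6,-9,-12,-12],
  jaw=3.4,
)

```text
clock: 27.62
eef_pos: [0.4442, 0.3056, 0.2256]
tool_rot: [0.327, 0.945, 0.001, 0.001]
ft_force: [-0.1, 0.7, -0.5]
grip_width: 0.0341
grasp_force: 0.0
```

Run:
```python
from fit import *
p=camera('top');C=cloud(p);save(p,'top2')
for P in blobs(C,.185,.21,(.5,.75,.1,.3)): c,s,ang=rect(P);print('pan',len(P),np.round(c,4),np.round(s,1),round(ang,1),np.round(((c-PF)@XS,(c-PF)@YS),3))
for P in blobs(C,.025,.042,(.2,.55,.2,.5),60): c,s,ang=rect(P);print('tote rim',len(P),np.round(c,4),np.round(s,1),round(ang,1))
for P in blobs(C,.05,.065,(.2,.55,.2,.45)): c,s,ang=rect(P);print('tote hi',len(P),np.round(c,4),np.round(s,1),round(ang,1))
for P in blobs(C,.0,.009,(.2,.55,.2,.45),200): c,s,ang=rect(P);print('floor',len(P),np.round(c,4),np.round(s,1),round(ang,1))
for P in blobs(C,.066,.085,(.2,.55,.2,.5)): c,s,ang=rect(P);print('tall',len(P),np.round(c,4),np.round(s,1),round(ang,1))
g,y=here();print(g,y)
```

```text
pan 132 [0.7286 0.117 ] [45.4 27.8] 68.6 [ 0.031 -0.134]
pan 154 [0.6678 0.1845] [11.3 65.5] 40.0 [ 0.027 -0.043]
pan 34 [0.6539 0.268 ] [ 3.4 41.7] 40.6 [0.07 0.03]
pan 147 [0.628  0.1523] [11.2 65.3] 39.8 [-0.024 -0.043]
pan 149 [0.6141 0.2523] [11.2 65.4] 39.9 [0.029 0.043]
pan 145 [0.5751 0.2169] [11.2 65.1] 40.3 [-0.023  0.041]
pan 26 [0.5522 0.1053] [30.3  1.2] 0.3 [-0.112 -0.03 ]
tote rim 146 [0.4412 0.2468] [125.6  40.3] 31.4
floor 210 [0.4236 0.2578] [88.6 34.6] 51.4
t 27.68 tcp [0.4446 0.3053 0.2253] rot [[-0.785, 0.62, 0.002], [0.62, 0.785, 0.001], [-0.001, 0.002, -1.0]] F [ 0.3 -0.8 -0.5] w 0.0337 g 0.0 q [ 0.6   0.31  0.16  1.42 -0.    1.27]
[0.44464793 0.30527096 0.27698064] 51.714146686681424
```

Run:
```python
from fit import *
plan([(.336,.263,.12,51.8),(.336,.263,.045,51.8),(.333,.305,.045,51.8),(.425,.315,.045,39.7),(.447,.285,.045,39.7),(.447,.285,.16,39.7)],start=(.4444,.3055,.277,51.7))
```

```text
slide [5.9, -10.1, 15.7] spin -0.1 dist cm 19.5
slide [0.0, 0.0, 7.5] spin 0.0 dist cm 7.5
slide [2.8, 3.1, 0.0] spin 0.0 dist cm 4.2
slide [-6.6, 6.5, 0.0] spin 12.1 dist cm 9.3
slide [-3.7, -0.2, 0.0] spin 0.0 dist cm 3.7
slide [0.0, 0.0, -11.5] spin 0.0 dist cm 11.5
```

Emit:
arm_command(
  slide=[
    [3,-5,2],
    [5.5,-9,5],
    [5.9,-10,9],
    [5.9,-10,13],
    [5.9,-10,15.7],
  ],
  spin=[0,0,0,0,0],
)

```text
clock: 28.3
eef_pos: [0.3363, 0.2623, 0.066]
tool_rot: [0.329, 0.944, -0.0, -0.0]
ft_force: [0.1, 1.0, 0.0]
grip_width: 0.0338
grasp_force: 0.0
```

Run:
```python
from fit import *
p=camera('wrist');C=cloud(p)
for P in blobs(C,.05,.066,(.2,.55,.15,.45)): c,s,ang=rect(P);print('tote hi',len(P),np.round(c,4),np.round(s,1),round(ang,1))
g,y=here();print(g,y)
plan([(.336,.263,.045,51.8)])
```

```text
tote hi 1172 [0.31   0.3802] [143.2   1.3] 51.5
tote hi 2342 [0.3323 0.2636] [11.8 79.5] 51.7
t 28.35 tcp [0.3345 0.2608 0.0632] rot [[-0.784, 0.621, -0.005], [0.621, 0.784, -0.004], [0.001, -0.006, -1.0]] F [-0.5 -0.  -2.1] w 0.0342 g 0.0 q [ 0.66  0.22 -0.41  0.95 -0.    1.33]
[0.3345192  0.26084462 0.11491546] 51.618234814498045
slide [0.0, 0.3, 7.0] spin -0.2 dist cm 7.0
```

Emit:
arm_command(
  slide=[
    [0,0,2.5],
    [0,0,5],
    [0,0,6.8],
    [0,0,7.3],
    [0,0,7.3],
  ],
  spin=[0,0,0,0,0],
)

```text
clock: 28.98
eef_pos: [0.3368, 0.2631, -0.0053]
tool_rot: [0.328, 0.945, 0.0, 0.0]
ft_force: [0.4, -0.9, -0.2]
grip_width: 0.0339
grasp_force: 0.0
```

Emit:
arm_command(
  slide=[
    [0,0,0],
    [0,0,0],
    [0,0,0],
    [0,0,0],
    [0,0,0],
  ],
  spin=[0,0,0,0,0],
  jaw=0,
)

```text
clock: 29.6
eef_pos: [0.3368, 0.2632, -0.0048]
tool_rot: [0.328, 0.945, 0.001, 0.001]
ft_force: [-0.2, -1.6, 5.3]
grip_width: 0.0115
grasp_force: 60.1
```

Emit:
arm_command(
  slide=[
    [0.5,0.6,0],
    [1,1.2,0],
    [1.6,1.8,0],
    [2.2,2.5,0],
    [2.8,3.1,0],
  ],
  spin=[0,0,0,0,0],
)

```text
clock: 30.22
eef_pos: [0.3341, 0.3039, -0.0048]
tool_rot: [0.328, 0.945, -0.0, 0.001]
ft_force: [0.4, -4.6, 8.2]
grip_width: 0.0112
grasp_force: 60.4
```

Emit:
arm_command(
  slide=[
    [-0.7,0.7,0],
    [-1.4,1.4,0],
    [-2.2,2.2,0],
    [-3,3,0],
    [-3.8,3.8,0],
  ],
  spin=[1.2,2.5,3.8,5.2,6.6],
)

```text
clock: 30.85
eef_pos: [0.3859, 0.3116, -0.0048]
tool_rot: [0.381, 0.925, 0.0, -0.001]
ft_force: [-4.2, 0.2, 9.4]
grip_width: 0.0113
grasp_force: 60.4
```

Run:
```python
from fit import *
g,y=here();print(g,y)
plan([(.425,.315,g[2],39.7),(.447,.285,g[2],39.7)])
```

```text
t 30.85 tcp [ 0.3859  0.3116 -0.0048] rot [[-0.709, 0.705, -0.001], [0.705, 0.709, 0.001], [0.002, -0.0, -1.0]] F [-4.2  0.2  9.4] w 0.0113 g 60.4 q [ 0.68  0.42 -0.32  0.83  0.    1.46]
[0.38590849 0.31160292 0.04691115] 45.19323041920047
slide [-2.5, 3.0, 0.0] spin 5.5 dist cm 3.9
slide [-3.7, -0.2, 0.0] spin 0.0 dist cm 3.7
```

Emit:
arm_command(
  slide=[
    [-0.6,0.7,0],
    [-1.2,1.4,0],
    [-1.8,2.2,0],
    [-2.5,3,0],
    [-2.5,3,0],
  ],
  spin=[1.4,2.8,4.2,5.5,5.5],
)

```text
clock: 31.48
eef_pos: [0.4269, 0.3155, -0.0048]
tool_rot: [0.426, 0.905, 0.001, 0.001]
ft_force: [1.3, 0.6, 4.3]
grip_width: 0.0113
grasp_force: 59.9
```

Emit:
arm_command(
  slide=[
    [-0.9,0,0],
    [-1.9,-0.1,0],
    [-2.8,-0.2,0],
    [-3.7,-0.2,0],
    [-3.7,-0.2,0],
  ],
  spin=[0,0,0,0,0],
)

```text
clock: 32.1
eef_pos: [0.4483, 0.2855, -0.0048]
tool_rot: [0.425, 0.905, 0.001, 0.0]
ft_force: [-1.0, 1.2, 5.5]
grip_width: 0.0111
grasp_force: 60.1
```

Run:
```python
from fit import *
p=camera('top')
g,y=here();print(g,y)
T=HG+.085*YS-.0785*XS
plan([(T[0],T[1],g[2],39.7)])
```

```text
t 32.15 tcp [ 0.4483  0.2855 -0.0048] rot [[-0.638, 0.77, 0.002], [0.77, 0.638, 0.002], [0.0, 0.002, -1.0]] F [-0.7  0.9  5.8] w 0.0115 g 60.1 q [ 0.57  0.48 -0.23  0.86  0.    1.45]
[0.44830155 0.28550188 0.04692859] 39.677913740891704
slide [0.0, -0.1, 0.0] spin -0.0 dist cm 0.1
```

Emit:
arm_command(
  slide=[
    [0,0,0],
    [0,0,0],
    [0,0,0],
    [0,0,-2],
    [0,0,-6],
  ],
  spin=[0,0,0,0,0],
  jaw=3.4,
)

```text
clock: 32.78
eef_pos: [0.4458, 0.2836, 0.0528]
tool_rot: [0.425, 0.905, -0.002, -0.001]
ft_force: [0.1, 1.5, -0.1]
grip_width: 0.0339
grasp_force: 0.0
```

Emit:
arm_command(
  slide=[
    [1,-2,-5],
    [3,-6,-10],
    [5,-10,-15],
    [5,-10,-17],
    [5,-10,-17],
  ],
  spin=[0,0,0,0,0],
)

```text
clock: 33.4
eef_pos: [0.3395, 0.2604, 0.2266]
tool_rot: [0.425, 0.905, 0.003, 0.001]
ft_force: [0.1, -0.5, -0.5]
grip_width: 0.0337
grasp_force: 0.0
```

Run:
```python
from fit import *
p=camera('top');C=cloud(p);save(p,'top3')
def loc(c): d=c-HG; return np.round((d@XS,d@YS),4)
for nm,a in dict(rim=(.025,.042,(.3,.65,.2,.5)),hi=(.05,.066,(.3,.6,.2,.5)),tall=(.066,.085,(.3,.6,.2,.55)),sand=(.018,.03,(.3,.5,.1,.22))).items():
    for P in blobs(C,*a): c,s,ang=rect(P);print(nm,len(P),np.round(c,4),loc(c),np.round(s,1),round(ang,1))
P=blobs(C,.17,.2,(.43,.53,.15,.27))
for P in P: c,s,ang=rect(P);print('gg',len(P),loc(c),np.round(s,1),round(ang,1),np.median(P[:,2]))
cv2.imwrite('pics/top3c.png',cv2.resize(cv2.imread('pics/top3.png')[60:320,130:390],(780,600)))
g,y=here();print(g,y)
G=HG-.110*XS
plan([(*(G+.0055*YS),.25,129.7),(*(G+.0055*YS),.25,-50.3)])
```

```text
rim 196 [0.5629 0.3901] [0.0778 0.0919] [ 39.9 178.6] 51.0
rim 37 [0.4895 0.242 ] [-0.0733  0.0248] [ 6.6 41.1] 39.3
rim 22 [0.4517 0.4065] [0.0027 0.1755] [60.8  1. ] 40.3
rim 62 [0.4073 0.3513] [-0.0667  0.1613] [33.8 62.2] 1.9
hi 42 [0.4408 0.3973] [-0.0116  0.1754] [116.7   1.6] 39.1
hi 134 [0.4489 0.2869] [-0.0759  0.0852] [11.8 77.6] 40.0
tall 105 [0.4509 0.4081] [0.0031 0.1772] [143.3   4.3] 39.8
sand 401 [0.4016 0.1698] [-0.1871  0.0254] [67.5 44.6] 75.3
gg 212 [-0.0894 -0.0027] [100.1  36.9] 28.3 0.18202841483894916
t 33.45 tcp [0.3391 0.2599 0.2248] rot [[-0.638, 0.77, 0.002], [0.77, 0.638, 0.001], [-0.0, 0.002, -1.0]] F [ 0.5  0.  -0.5] w 0.0339 g 0.0 q [ 0.65  0.08 -0.12  1.36 -0.    1.53]
[0.33912343 0.25987994 0.2764941 ] 39.668941002864855
slide [-12.9, 6.8, 2.6] spin -90.0 dist cm 14.8
slide [0.0, 0.0, 0.0] spin -180.0 dist cm 0.0
```

View pics/top3c.png

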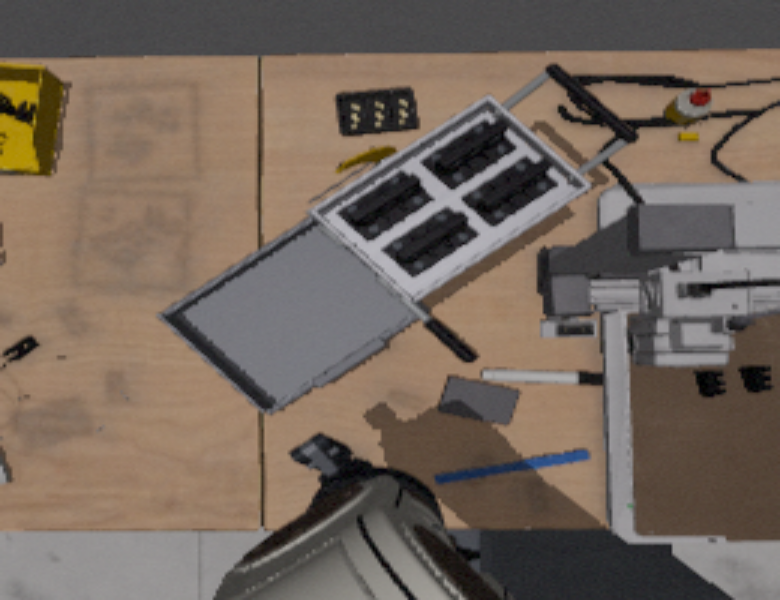

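The top crop shows all four brackets in the pan. The tote is square to the gate end at about (290,310), and the sanding block (480,400) and marker (540,377) haven't moved. Next is the gate.

Emit:
arm_command(
  slide=[
    [-2.5,1.3,0],
    [-5,2.6,0],
    [-7.5,3.9,0],
    [-10,5.2,0],
    [-12.8,6.6,0],
  ],
  spin=[-10,-20,-30,-40,-50],
  jaw=3.0,
)

```text
clock: 34.08
eef_pos: [0.4716, 0.2022, 0.2216]
tool_rot: [0.0, 1.0, -0.001, -0.002]
ft_force: [0.1, 0.1, 0.2]
grip_width: 0.0298
grasp_force: 0.0
```

Emit:
arm_command(
  slide=[
    [0,0,0],
    [0,0,0],
    [0,0,0],
    [0,0,0],
    [0,0,0],
  ],
  spin=[-10,-20,-30,-40,-40],
)

```text
clock: 34.7
eef_pos: [0.4708, 0.2025, 0.2219]
tool_rot: [-0.338, 0.941, -0.0, -0.002]
ft_force: [0.1, 1.0, -0.3]
grip_width: 0.0298
grasp_force: 0.0
```

Run:
```python
from fit import *
g,y=here();print(g,y)
p=camera('wrist');C=cloud(p);save(p,'wrist6')
P=C[(C[...,2]>.165)&(C[...,2]<.2)];q=np.c_[(P[:,:2]-HG)@XS,(P[:,:2]-HG)@YS,P[:,2]];q=q[(q[:,0]<-.085)&(q[:,0]>-.16)&(abs(q[:,1])<.05)]
print(len(q),q.min(0),q.max(0),np.median(q,0))
t=q[q[:,2]>q[:,2].max()-.006];print('top',np.median(t,0))
G=HG-.112*XS
plan([(*(G+.005*YS),.179,129.7)])
```

```text
t 34.7 tcp [0.4708 0.2025 0.2219] rot [[-0.772, -0.636, -0.004], [-0.636, 0.772, -0.002], [0.004, 0.001, -1.0]] F [ 0.1  1.  -0.3] w 0.0298 g 0.0 q [ 0.41  0.26  0.09  1.4  -0.   -0.28]
[0.47079065 0.20253424 0.27361082] 129.504702626261
1156 [-0.14123144  0.00339599  0.1776856 ] [-0.08512153  0.01458215  0.18617424] [-0.11504289  0.0090203   0.18348307]
top [-0.11470492  0.00901476  0.18352466]
slide [-0.1, -0.1, 9.5] spin -0.2 dist cm 9.5
```

Emit:
arm_command(
  slide=[
    [0,0.1,3],
    [0,0.1,6],
    [0,0.1,8.5],
    [0,0.1,9.5],
    [0,0.1,9.5],
  ],
  spin=[0,0,0,0,0],
)

```text
clock: 35.38
eef_pos: [0.4701, 0.2036, 0.1285]
tool_rot: [-0.339, 0.941, -0.0, -0.001]
ft_force: [0.1, 0.3, 1.6]
grip_width: 0.0303
grasp_force: 0.0
```

Emit:
arm_command(
  slide=[
    [0,0,0],
    [0,0,0],
    [0,0,0],
    [0,0,0],
    [0,0,0],
  ],
  spin=[0,0,0,0,0],
  jaw=0,
)

```text
clock: 36.0
eef_pos: [0.4711, 0.2045, 0.1302]
tool_rot: [-0.339, 0.941, 0.0, 0.001]
ft_force: [-1.6, 2.0, 6.0]
grip_width: 0.01
grasp_force: 58.8
```

Emit:
arm_command(
  slide=[
    [0,0.7,0.2],
    [0,1.4,0.5],
    [0,1.9,0.9],
    [0,2.4,1.5],
    [0,2.7,2.1],
  ],
  spin=[0,0,0,0,0],
)

```text
clock: 36.62
eef_pos: [0.4559, 0.2231, 0.1104]
tool_rot: [-0.338, 0.941, -0.002, 0.003]
ft_force: [0.1, -3.5, 11.4]
grip_width: 0.0095
grasp_force: 66.6
```

Emit:
arm_command(
  slide=[
    [0,0.2,0.7],
    [0,0.3,1.3],
    [0,0.2,1.8],
    [0,0.2,2.1],
    [0,0.2,2.1],
  ],
  spin=[0,0,0,0,0],
)

```text
clock: 37.25
eef_pos: [0.4522, 0.2274, 0.0888]
tool_rot: [-0.34, 0.941, 0.001, 0.001]
ft_force: [-5.8, 4.1, 9.5]
grip_width: 0.01
grasp_force: 71.2
```

Run:
```python
from fit import *
g,y=here();d=g[:2]-HG;print(d@XS,d@YS,g[2])
p=camera('top');C=cloud(p)
def loc(c): d=c-HG; return np.round((d@XS,d@YS),4)
for P in blobs(C,.185,.21,(.5,.75,.1,.3),60): c,s,ang=rect(P);print('pan',len(P),loc(c),np.round(s,1),round(ang,1))
q=C.reshape(-1,3);l=np.c_[(q[:,:2]-HG)@XS,(q[:,:2]-HG)@YS,q[:,2]];k=(abs(l[:,0])<.05)&(l[:,1]>.005)&(l[:,1]<.034);print('chute z',np.nanpercentile(l[k,2],[5,25,50,75,95]),k.sum())
k=(abs(l[:,0])<.05)&(l[:,1]>.012)&(l[:,1]<.06)&(l[:,2]>.1);print(l[k].min(0),l[k].max(0))
```

```text
t 37.25 tcp [0.4522 0.2274 0.0888] rot [[-0.769, -0.639, 0.001], [-0.639, 0.769, 0.003], [-0.003, 0.001, -1.0]] F [-5.8  4.1  9.5] w 0.01 g 71.2 q [ 0.46  0.33 -0.18  1.06  0.   -0.23]
-0.1113002700557731 0.03742529118877494 0.14047622074517635
pan 130 [ 0.0301 -0.2247] [45.4 27.1] 67.9
pan 153 [ 0.0272 -0.1334] [11.2 65.2] 39.8
pan 146 [-0.0241 -0.133 ] [10.9 65.6] 39.7
pan 151 [ 0.0291 -0.0472] [11.3 66.2] 40.0
pan 146 [-0.0234 -0.0494] [11.4 65.1] 39.1
chute z [0.14361283 0.14548402 0.14683646 0.14814191 0.14980666] 486
[-0.04978261  0.01202065  0.14254536] [0.04975863 0.04016749 0.15344353]
```

Emit:
arm_command(
  slide=[
    [0,0,0.2],
    [0,0,0.3],
    [0,0,0.4],
    [0,0,0.4],
    [0,0,0.4],
  ],
  spin=[0,0,0,0,0],
)

```text
clock: 37.92
eef_pos: [0.4522, 0.2274, 0.0845]
tool_rot: [-0.34, 0.941, 0.001, 0.001]
ft_force: [-4.3, 3.6, 7.8]
grip_width: 0.0101
grasp_force: 72.0
```

Run:
```python
from fit import *
g,y=here();d=g[:2]-HG;print(d@XS,d@YS,g[2])
p=camera('top');C=cloud(p)
q=C.reshape(-1,3);l=np.c_[(q[:,:2]-HG)@XS,(q[:,:2]-HG)@YS,q[:,2]];k=(abs(l[:,0])<.05)&(l[:,1]>.008)&(l[:,1]<.034)&(l[:,2]>.12);print(np.degrees(np.arctan(np.polyfit(l[k,1],l[k,2],1))),k.sum())
```

```text
t 37.92 tcp [0.4522 0.2274 0.0845] rot [[-0.769, -0.639, 0.001], [-0.639, 0.769, 0.002], [-0.002, 0.001, -1.0]] F [-4.3  3.6  7.8] w 0.0101 g 72.0 q [ 0.46  0.33 -0.18  1.05  0.   -0.23]
-0.11129399504160593 0.037351980052961066 0.1361592699311478
[1.56861955 8.22476606] 435
```

Emit:
arm_command(
  slide=[
    [0,0,0.2],
    [0,0,0.3],
    [0,0,0.3],
    [0,0,0.3],
    [0,0,0.3],
  ],
  spin=[0,0,0,0,0],
)

```text
clock: 38.6
eef_pos: [0.4525, 0.2273, 0.0829]
tool_rot: [-0.34, 0.941, 0.001, 0.002]
ft_force: [-6.7, 2.6, 15.3]
grip_width: 0.0099
grasp_force: 72.9
```

Run:
```python
from fit import *
p=camera('top');C=cloud(p)
q=C.reshape(-1,3);l=np.c_[(q[:,:2]-HG)@XS,(q[:,:2]-HG)@YS,q[:,2]];k=(abs(l[:,0])<.05)&(l[:,1]>.008)&(l[:,1]<.034)&(l[:,2]>.12);print(np.degrees(np.arctan(np.polyfit(l[k,1],l[k,2],1))),k.sum())
k=(abs(l[:,0])<.055)&(l[:,1]>-.17)&(l[:,1]<-.005)&(abs(l[:,2]-.145)<.01);print('floor',np.degrees(np.arctan(np.polyfit(l[k,1],l[k,2],1))))
```

```text
[-0.25914107  8.22186419] 439
floor [-0.41937882  8.39867866]
```

Emit:
arm_command(
  slide=[
    [0,0,0],
    [0,0,0],
    [0,0,0],
    [0,0,-2],
    [0,0,-5],
  ],
  spin=[0,0,0,0,0],
  jaw=3.0,
)

```text
clock: 39.28
eef_pos: [0.4511, 0.2253, 0.1293]
tool_rot: [-0.339, 0.941, -0.0, -0.002]
ft_force: [0.1, 0.9, -0.1]
grip_width: 0.0302
grasp_force: 0.0
```

Emit:
arm_command(
  slide=[
    [0,0,-4],
    [0,0,-8],
    [0,0,-12],
    [0,0,-15],
    [0,0,-15],
  ],
  spin=[0,0,0,0,0],
)

```text
clock: 39.9
eef_pos: [0.4535, 0.2266, 0.2825]
tool_rot: [-0.339, 0.941, 0.0, 0.002]
ft_force: [-1.1, 0.3, -0.7]
grip_width: 0.0299
grasp_force: 0.0
```

Run:
```python
from fit import *
from scipy.optimize import fsolve
g,y=here();print(g,y)
D=[(.1555,.4745,.1996,.241,.005),(.3924,.2768,.0259,.36,-.33),(.3931,.2776,.0658,.31,-.28),(.3942,.2742,-.0094,.40,-.37),(.6653,.1853,.17,.65,.56),(.6687,.185,.2296,.65,.71),(.4393,.3258,.0879,.40,-.07),(.6207,.1513,.1837,.54,.40),(.6292,.1513,.2323,.53,.52),(.3795,.3788,.0811,.39,-.11),(.5691,.2168,.1951,.47,.32),(.3272,.325,.085,.25,-.30),(.6104,.2494,.1957,.58,.50),(.3391,.2599,.2248,.08,-.12),(.4483,.2855,-.0048,.48,-.23)]
A=[];b=[]
for x,yy,z,a,e in D:
    f=a-e;A+=[[1,0,np.sin(a),np.cos(a),np.cos(f),np.sin(f)],[0,1,np.cos(a),-np.sin(a),-np.sin(f),np.cos(f)]];b+=[np.hypot(x,yy),z]
s,res,rk,_=np.linalg.lstsq(np.array(A),np.array(b),rcond=None);print(np.round(s,3),np.abs(np.array(A)@s-b).max())
fk=lambda a,e:np.array([s[0]+s[2]*np.sin(a)+s[3]*np.cos(a)+s[4]*np.cos(a-e)+s[5]*np.sin(a-e), s[1]+s[2]*np.cos(a)-s[3]*np.sin(a)-s[4]*np.sin(a-e)+s[5]*np.cos(a-e)])
for yl,z in((-.228,.2),(-.228,.27),(-.1408,.335)):
    P=HG+yl*YS;r=np.hypot(*P)
    q=fsolve(lambda q:fk(*q)-[r,z-grip_point_offset],[.65,.6]);a,e=q
    print('target',np.round(P,3),r,z,'q2,q3',np.round(q,2),'q4',1.571-a+e,'res',fk(*q)-[r,z-grip_point_offset],'elbow rel z',s[2]*np.cos(a)-s[3]*np.sin(a),'drop forearm',-s[4]*np.sin(a-e)+s[5]*np.cos(a-e))
h=HG-.228*YS;m=PF
plan([(*m,.30,129.7),(*h,.27,129.7),(*h,.2,129.7)])
```

```text
t 39.9 tcp [0.4535 0.2266 0.2825] rot [[-0.77, -0.638, 0.005], [-0.638, 0.77, 0.002], [-0.005, -0.001, -1.0]] F [-1.1  0.3 -0.7] w 0.0299 g 0.0 q [ 0.46  0.23  0.2   1.54 -0.   -0.23]
[0.4535414  0.2266012  0.33419004] 129.63108926104388
[ 0.008 -0.195  0.492 -0.004  0.389  0.007] 0.0050094151257699115
target [0.707 0.094] 0.7136110750415638 0.2 q2,q3 [0.71 0.61] q4 1.470531206543463 res [-7.21644966e-15 -1.36002321e-15] elbow rel z 0.37538024071436105 drop forearm -0.032480771006667374
target [0.707 0.094] 0.7136110750415638 0.27 q2,q3 [0.71 0.79] q4 1.651654411171032 res [ 2.22044605e-16 -8.32667268e-17] elbow rel z 0.3749602558840461 drop forearm 0.03793921382364892
target [0.652 0.161] 0.6713431230427445 0.335 q2,q3 [0.62 0.79] q4 1.7466106198444304 res [-1.49880108e-14 -2.05391260e-15] elbow rel z 0.40339235817356944 drop forearm 0.07450711153412355
slide [-11.1, -12.6, 3.4] spin -0.1 dist cm 17.1
slide [-0.0, -13.8, 3.0] spin 0.0 dist cm 14.1
slide [0.0, 0.0, 7.0] spin 0.0 dist cm 7.0
```

Emit:
arm_command(
  slide=[
    [-2.8,-3.2,0.8],
    [-5.6,-6.3,1.7],
    [-8.4,-9.5,2.5],
    [-11.1,-12.6,3.4],
    [-11.1,-17,4],
  ],
  spin=[0,0,0,0,0],
)

```text
clock: 40.52
eef_pos: [0.6466, 0.1667, 0.2362]
tool_rot: [-0.34, 0.94, 0.0, -0.002]
ft_force: [-0.1, -0.2, -0.2]
grip_width: 0.0304
grasp_force: 0.0
```

Emit:
arm_command(
  slide=[
    [0,-3,0.5],
    [0,-6,1],
    [0,-9.4,2],
    [0,-9.4,2.4],
    [0,-9.4,2.4],
  ],
  spin=[0,0,0,0,0],
)

```text
clock: 41.15
eef_pos: [0.705, 0.0937, 0.2141]
tool_rot: [-0.339, 0.941, 0.001, -0.002]
ft_force: [-0.3, 0.1, -0.4]
grip_width: 0.0299
grasp_force: 0.0
```

Run:
```python
from fit import *
g,y=here();print(g,y)
p=camera('wrist');C=cloud(p);save(p,'wrist7')
P=C[(C[...,2]>.194)&(C[...,2]<.22)];q=np.c_[(P[:,:2]-HG)@XS,(P[:,:2]-HG)@YS,P[:,2]];q=q[(abs(q[:,0])<.03)&(q[:,1]<-.2)&(q[:,1]>-.26)]
print(len(q),q.min(0),q.max(0),np.median(q,0))
plan([(*(HG-.228*YS),.2,129.7)])
```

```text
t 41.15 tcp [0.705  0.0937 0.2141] rot [[-0.77, -0.638, -0.004], [-0.638, 0.77, -0.0], [0.003, 0.002, -1.0]] F [-0.3  0.1 -0.4] w 0.0299 g 0.0 q [ 0.13  0.71  0.79  1.65  0.   -0.56]
[0.70502234 0.09373516 0.26575644] 129.63648363703186
1666 [-0.02994563 -0.23174659  0.19844668] [ 0.02996868 -0.21974747  0.20735347] [-0.0022158  -0.22549143  0.20456348]
slide [-0.2, -0.1, 6.7] spin -0.0 dist cm 6.7
```

View pics/wrist7.png

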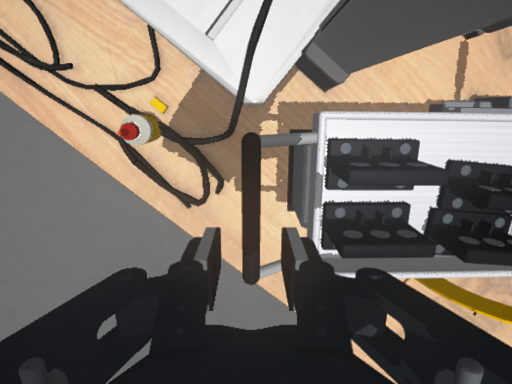

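The wrist view shows the rear bar at about (251,205), running vertically midway between the open pads at (215,260) and (290,260). The brackets are still in the pan on the right.

Emit:
arm_command(
  slide=[
    [-0.2,-0.1,2.5],
    [-0.2,-0.1,5],
    [-0.2,-0.1,6.2],
    [-0.2,-0.1,6.6],
    [-0.2,-0.1,6.6],
  ],
  spin=[0,0,0,0,0],
)

```text
clock: 41.82
eef_pos: [0.7084, 0.0946, 0.1511]
tool_rot: [-0.339, 0.941, -0.0, 0.001]
ft_force: [-0.1, -0.2, -0.7]
grip_width: 0.0303
grasp_force: 0.0
```

Emit:
arm_command(
  slide=[
    [0,0,0],
    [0,0,0],
    [0,0,0],
    [0,0,0],
    [0,0,0],
  ],
  spin=[0,0,0,0,0],
  jaw=0,
)

```text
clock: 42.45
eef_pos: [0.7076, 0.0959, 0.1518]
tool_rot: [-0.34, 0.941, 0.001, 0.0]
ft_force: [-4.3, 3.0, 3.0]
grip_width: 0.01
grasp_force: 58.5
```

Run:
```python
from fit import *
g,y=here();d=g[:2]-HG;print(d@XS,d@YS,g[2])
T=list(range(0,41,2));f=lambda t:(-23*np.cos(t)+5.5*np.sin(t),23*np.sin(t)+5.5*np.cos(t))
for k in range(0,20,5):
    a=np.array(f(np.radians(T[k])))
    print(T[k],[[0,round(f(np.radians(t))[0]-a[0],1),round(a[1]-f(np.radians(t))[1],1)] for t in T[k+1:k+6]])
```

```text
t 42.45 tcp [0.7076 0.0959 0.1518] rot [[-0.769, -0.639, -0.0], [-0.639, 0.769, 0.003], [-0.002, 0.002, -1.0]] F [-4.3  3.   3. ] w 0.01 g 58.5 q [ 0.13  0.71  0.63  1.48  0.   -0.56]
0.0012080953197443189 -0.22689859925637762 0.2034784538898456
0 [[0, np.float64(0.2), np.float64(-0.8)], [0, np.float64(0.4), np.float64(-1.6)], [0, np.float64(0.7), np.float64(-2.4)], [0, np.float64(1.0), np.float64(-3.1)], [0, np.float64(1.3), np.float64(-3.9)]]
10 [[0, np.float64(0.3), np.float64(-0.8)], [0, np.float64(0.7), np.float64(-1.5)], [0, np.float64(1.1), np.float64(-2.2)], [0, np.float64(1.5), np.float64(-2.9)], [0, np.float64(2.0), np.float64(-3.6)]]
20 [[0, np.float64(0.5), np.float64(-0.7)], [0, np.float64(1.0), np.float64(-1.3)], [0, np.float64(1.5), np.float64(-2.0)], [0, np.float64(2.0), np.float64(-2.6)], [0, np.float64(2.6), np.float64(-3.2)]]
30 [[0, np.float64(0.6), np.float64(-0.6)], [0, np.float64(1.2), np.float64(-1.2)], [0, np.float64(1.8), np.float64(-1.7)], [0, np.float64(2.4), np.float64(-2.2)], [0, np.float64(3.1), np.float64(-2.7)]]
```

Emit:
arm_command(
  slide=[
    [0,0.2,-0.8],
    [0,0.4,-1.6],
    [0,0.7,-2.4],
    [0,1.0,-3.1],
    [0,1.3,-3.9],
  ],
  spin=[0,0,0,0,0],
)

```text
clock: 43.08
eef_pos: [0.6998, 0.105, 0.1891]
tool_rot: [-0.339, 0.941, 0.0, -0.0]
ft_force: [1.0, 5.3, -8.2]
grip_width: 0.01
grasp_force: 58.2
```

```bash
cat >> fit.py <<'E'
def loc(c): d=c-HG; return np.round((d@XS,d@YS),4)
def check(C):
    for nm,a in dict(hi=(.05,.066,(.3,.6,.2,.5)),tall=(.066,.085,(.3,.6,.2,.55)),sand=(.018,.03,(.3,.5,.1,.22))).items():
        for P in blobs(C,*a): c,s,ang=rect(P);print(nm,len(P),np.round(c,4),loc(c),np.round(s,1),round(ang,1))
def tilt(C):
    q=C.reshape(-1,3);l=np.c_[(q[:,:2]-HG)@XS,(q[:,:2]-HG)@YS,q[:,2]]
    k=(abs(abs(l[:,0])-.0605)<.003)&(l[:,1]>-.18)&(l[:,1]<-.02)&(l[:,2]>.15)
    if k.sum()>20: print('wall tilt',np.degrees(np.arctan(-np.polyfit(l[k,1],l[k,2],1)[0])),k.sum())
    k=(abs(l[:,0])<.05)&(l[:,1]>.006)&(l[:,1]<.03)&(l[:,2]>.1)&(l[:,2]<.16)
    if k.sum()>20: print('chute tilt',np.degrees(np.arctan(-np.polyfit(l[k,1],l[k,2],1)[0])))
E
python3 - <<'E'
from fit import *
g,y=here();d=g[:2]-HG;print(d@XS,d@YS,g[2], np.degrees(np.arctan2(g[2]-.145,-d@YS)-np.arctan2(.055,.23)))
C=cloud(camera('top'));check(C);tilt(C)
E
```

```text
t 43.08 tcp [0.6998 0.105  0.1891] rot [[-0.77, -0.638, -0.0], [-0.638, 0.77, 0.001], [-0.0, 0.001, -1.0]] F [ 1.   5.3 -8.2] w 0.01 g 58.2 q [ 0.15  0.7   0.69  1.56  0.   -0.54]
0.0010535713895093285 -0.21497969448637702 0.24084466613694958 10.58019142281462
hi 41 [0.4562 0.4102] [0.0085 0.1755] [126.    0.9] 39.8
hi 134 [0.4489 0.2868] [-0.0759  0.0852] [11.9 77.6] 40.0
tall 104 [0.4502 0.4075] [0.0022 0.1772] [141.4   4.3] 39.8
sand 403 [0.4015 0.1697] [-0.1872  0.0253] [67.6 44.7] 75.3
wall tilt 74.49071919755129 817
chute tilt 8.43735093462879
```

Emit:
arm_command(
  slide=[
    [0,0.3,-0.8],
    [0,0.7,-1.5],
    [0,1.1,-2.2],
    [0,1.5,-2.9],
    [0,2.0,-3.6],
  ],
  spin=[0,0,0,0,0],
)

```text
clock: 43.75
eef_pos: [0.688, 0.1194, 0.2258]
tool_rot: [-0.339, 0.941, -0.001, 0.001]
ft_force: [3.6, 4.2, -7.1]
grip_width: 0.0096
grasp_force: 58.3
```

Emit:
arm_command(
  slide=[
    [0,0.5,-0.7],
    [0,1.0,-1.3],
    [0,1.5,-2.0],
    [0,2.0,-2.6],
    [0,2.6,-3.2],
  ],
  spin=[0,0,0,0,0],
)

```text
clock: 44.38
eef_pos: [0.6724, 0.1384, 0.2588]
tool_rot: [-0.339, 0.941, -0.002, 0.002]
ft_force: [6.0, 0.0, -4.6]
grip_width: 0.0104
grasp_force: 58.4
```

Run:
```python
from fit import *
g,y=here();d=g[:2]-HG;print(d@XS,d@YS,g[2], np.degrees(np.arctan2(g[2]-.145,-d@YS)-np.arctan2(.055,.23)))
C=cloud(camera('top'));check(C);tilt(C)
```

```text
t 44.38 tcp [0.6724 0.1384 0.2588] rot [[-0.771, -0.637, 0.005], [-0.637, 0.771, -0.002], [-0.003, -0.005, -1.0]] F [ 6.   0.  -4.6] w 0.0104 g 58.4 q [ 0.2   0.65  0.78  1.7  -0.   -0.49]
0.0012857366573257897 -0.17175885254359508 0.3105208567704279 30.491819026510505
hi 21 [0.4805 0.4305] [0.0402 0.1756] [63.3  0.7] 39.8
hi 134 [0.4489 0.2869] [-0.0759  0.0853] [11.8 77.7] 40.0
tall 106 [0.4509 0.4078] [0.0029 0.177 ] [143.    4.4] 39.7
sand 403 [0.4016 0.1697] [-0.1871  0.0253] [67.3 44.6] 75.3
wall tilt 72.77739871663445 1338
chute tilt 39.44324132550465
```

Emit:
arm_command(
  slide=[
    [0,0.6,-0.6],
    [0,1.2,-1.2],
    [0,1.8,-1.7],
    [0,2.4,-2.2],
    [0,2.7,-2.4],
  ],
  spin=[0,0,0,0,0],
)

```text
clock: 45.05
eef_pos: [0.6559, 0.1585, 0.2842]
tool_rot: [-0.338, 0.941, -0.003, 0.004]
ft_force: [7.4, -1.0, 0.5]
grip_width: 0.0098
grasp_force: 58.5
```

Emit:
arm_command(
  slide=[
    [0,0,0],
    [0,0,0],
    [0,0,0],
    [0,0,0],
    [0,0,0],
  ],
  spin=[0,0,0,0,0],
)

```text
clock: 45.68
eef_pos: [0.6559, 0.1586, 0.2842]
tool_rot: [-0.338, 0.941, -0.002, 0.004]
ft_force: [6.8, -1.5, 1.6]
grip_width: 0.0098
grasp_force: 58.6
```

Run:
```python
from fit import *
g,y=here();d=g[:2]-HG;print(d@XS,d@YS,g[2], np.degrees(np.arctan2(g[2]-.145,-d@YS)-np.arctan2(.055,.23)))
p=camera('top');C=cloud(p);check(C);tilt(C);save(p,'top4')
cv2.imwrite('pics/top4c.png',cv2.resize(cv2.imread('pics/top4.png')[80:260,150:350],(700,600)))
```

```text
t 45.67 tcp [0.6559 0.1586 0.2842] rot [[-0.771, -0.637, 0.009], [-0.637, 0.771, -0.002], [-0.005, -0.007, -1.0]] F [ 6.8 -1.5  1.6] w 0.0098 g 58.6 q [ 0.24  0.62  0.8   1.74 -0.   -0.45]
0.001447354341926556 -0.14567670645692135 0.3358947253485429 39.20319488338676
hi 93 [0.5423 0.3269] [0.0216 0.0563] [11.  59.4] 64.7
hi 104 [0.4657 0.3105] [-0.0478  0.0927] [10.8 64.7] 42.0
hi 133 [0.4489 0.2869] [-0.0759  0.0852] [11.9 77.6] 40.0
hi 20 [0.4469 0.4029] [-0.0032  0.1758] [58.5  1. ] 39.6
tall 233 [0.4883 0.3781] [0.0127 0.1303] [64.5 59.8] 55.2
tall 107 [0.4501 0.4078] [0.0023 0.1775] [141.8   4.6] 39.9
sand 402 [0.4017 0.1696] [-0.1871  0.0252] [67.3 44.6] 75.1
wall tilt 68.78525882795363 1493
chute tilt 37.10941752344877
```

View pics/top4c.png

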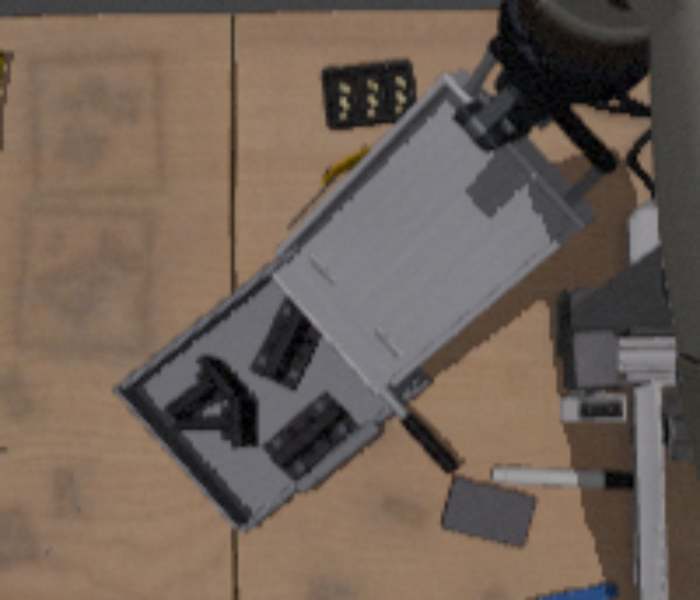

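The top crop shows the pan empty at 39 degrees. All four brackets are in the tote: one at (287,340), one at (312,435), and two leaning together at about (215,400). Now I'll lower the pan.

Run:
```python
import numpy as np
f=lambda t:(-23*np.cos(t)+5.5*np.sin(t),23*np.sin(t)+5.5*np.cos(t))
T=[39,36,32.5,29,25.5,22,18.5,15,11,7.5,4,2.5,1,.3,0,0]
for k in range(0,15,5):
    a=f(np.radians(T[k])); print([[0,float(round(f(np.radians(t))[0]-a[0],1)),float(round(a[1]-f(np.radians(t))[1],1))] for t in T[k+1:k+6]])
```

```text
[[0, -1.0, 0.8], [0, -2.0, 1.8], [0, -3.0, 2.8], [0, -4.0, 3.9], [0, -4.9, 5.0]]
[[0, -0.8, 1.2], [0, -1.5, 2.5], [0, -2.3, 3.9], [0, -2.8, 5.3], [0, -3.3, 6.6]]
[[0, -0.2, 0.6], [0, -0.3, 1.2], [0, -0.4, 1.5], [0, -0.4, 1.6], [0, -0.4, 1.6]]
```

Emit:
arm_command(
  slide=[
    [0,-1.0,0.8],
    [0,-2.0,1.8],
    [0,-3.0,2.8],
    [0,-4.0,3.9],
    [0,-4.9,5.0],
  ],
  spin=[0,0,0,0,0],
)

```text
clock: 46.35
eef_pos: [0.6856, 0.1224, 0.232]
tool_rot: [-0.339, 0.941, 0.001, 0.002]
ft_force: [4.2, 2.6, 1.7]
grip_width: 0.0097
grasp_force: 60.2
```

Emit:
arm_command(
  slide=[
    [0,-0.8,1.2],
    [0,-1.5,2.5],
    [0,-2.3,3.9],
    [0,-2.8,5.3],
    [0,-3.3,6.6],
  ],
  spin=[0,0,0,0,0],
)

```text
clock: 46.98
eef_pos: [0.7054, 0.0979, 0.1642]
tool_rot: [-0.339, 0.941, 0.001, -0.0]
ft_force: [2.3, 4.8, 2.7]
grip_width: 0.0093
grasp_force: 61.0
```

Emit:
arm_command(
  slide=[
    [0,-0.2,0.6],
    [0,-0.3,1.2],
    [0,-0.4,1.4],
    [0,-0.4,1.4],
    [0,-0.4,1.4],
  ],
  spin=[0,0,0,0,0],
)

```text
clock: 47.6
eef_pos: [0.7072, 0.0957, 0.154]
tool_rot: [-0.34, 0.941, 0.001, 0.001]
ft_force: [-2.8, 5.0, 11.7]
grip_width: 0.0099
grasp_force: 61.3
```

Run:
```python
from fit import *
g,y=here();d=g[:2]-HG;print(d@XS,d@YS,g[2], np.degrees(np.arctan2(g[2]-.145,-d@YS)-np.arctan2(.055,.23)))
```

```text
t 47.6 tcp [0.7072 0.0957 0.154 ] rot [[-0.769, -0.639, 0.0], [-0.639, 0.769, 0.003], [-0.002, 0.002, -1.0]] F [-2.8  5.  11.7] w 0.0099 g 61.3 q [ 0.13  0.71  0.63  1.49  0.   -0.56]
0.0007693769339402947 -0.22685188217282337 0.20567983934047104 1.52665312581366
```

Emit:
arm_command(
  slide=[
    [0,0,0],
    [0,0,0],
    [0,0,0],
    [0,0,-3],
    [0,0,-8],
  ],
  spin=[0,0,0,0,0],
  jaw=3.0,
)

```text
clock: 48.22
eef_pos: [0.7064, 0.0936, 0.2285]
tool_rot: [-0.339, 0.941, 0.001, -0.004]
ft_force: [0.4, -0.5, 0.9]
grip_width: 0.03
grasp_force: 0.0
```

Emit:
arm_command(
  slide=[
    [0,3,-1],
    [0,8,-2],
    [0,14,-2],
    [3,18,-2],
    [7,21,-2],
  ],
  spin=[0,0,0,0,0],
)

```text
clock: 48.85
eef_pos: [0.5184, 0.2122, 0.2503]
tool_rot: [-0.34, 0.94, -0.0, -0.001]
ft_force: [0.9, 1.1, 0.4]
grip_width: 0.0301
grasp_force: 0.0
```

Run:
```python
from fit import *
C=cloud(camera('top'));check(C)
q=C.reshape(-1,3);l=np.c_[(q[:,:2]-HG)@XS,(q[:,:2]-HG)@YS,q[:,2]];k=(abs(l[:,0])<.055)&(l[:,1]>-.17)&(l[:,1]<-.005)&(abs(l[:,2]-.145)<.03);print('floor',np.degrees(np.arctan(np.polyfit(l[k,1],l[k,2],1))))
g,y=here();print(g,y)
plan([(.4525,.2268,.20,129.7)])
```

```text
hi 76 [0.5373 0.3293] [0.0192 0.0614] [11.  48.2] 64.0
hi 49 [0.4502 0.4057] [0.001  0.1758] [141.9   1.3] 39.5
hi 103 [0.4658 0.3105] [-0.0478  0.0927] [10.9 64.6] 41.8
hi 132 [0.4488 0.2869] [-0.0759  0.0853] [11.8 77.8] 40.0
tall 232 [0.4955 0.3795] [0.0192 0.1267] [64.2 61.6] 72.6
tall 104 [0.45   0.4077] [0.0022 0.1775] [141.4   4.5] 39.9
sand 81 [0.3991 0.198 ] [-0.1709  0.0487] [44.3 21.3] 23.9
floor [0.73684842 8.22444573]
t 48.9 tcp [0.5094 0.2099 0.249 ] rot [[-0.768, -0.64, -0.012], [-0.64, 0.768, -0.004], [0.012, 0.005, -1.0]] F [-5.3 -0.9 -2.1] w 0.03 g 0.0 q [ 0.39  0.34  0.27  1.51  0.   -0.3 ]
[0.50939643 0.20989153 0.3007371 ] 129.8207379737579
slide [3.3, 4.9, 10.1] spin 0.1 dist cm 11.7
```

Emit:
arm_command(
  slide=[
    [1.6,2.5,3],
    [3.5,4.9,6],
    [3.5,4.9,9],
    [3.5,4.9,9],
    [3.5,4.9,9],
  ],
  spin=[0,0,0,0,0],
)

```text
clock: 49.52
eef_pos: [0.463, 0.2267, 0.1622]
tool_rot: [-0.339, 0.941, -0.0, 0.001]
ft_force: [0.5, 0.6, 0.4]
grip_width: 0.03
grasp_force: 0.0
```

Run:
```python
from fit import *
g,y=here();print(g,y)
plan([(.4525,.2268,.138,129.7)])
```

```text
t 49.52 tcp [0.463  0.2267 0.1622] rot [[-0.77, -0.638, 0.001], [-0.638, 0.77, 0.0], [-0.001, -0.0, -1.0]] F [0.5 0.6 0.4] w 0.03 g 0.0 q [ 0.46  0.29 -0.03  1.25 -0.   -0.24]
[0.46301232 0.22669054 0.21386822] 129.62064407055917
slide [0.8, 0.7, 7.6] spin -0.1 dist cm 7.7
```

Emit:
arm_command(
  slide=[
    [0.8,0.7,1],
    [0.8,0.7,4],
    [0.8,0.7,6.5],
    [0.8,0.7,7.6],
    [0.8,0.7,7.6],
  ],
  spin=[0,0,0,0,0],
)

```text
clock: 50.15
eef_pos: [0.452, 0.2269, 0.0856]
tool_rot: [-0.339, 0.941, -0.0, 0.0]
ft_force: [0.3, -0.7, -0.3]
grip_width: 0.0298
grasp_force: 0.0
```

Emit:
arm_command(
  slide=[
    [0,0,0],
    [0,0,0],
    [0,0,0],
    [0,0,0],
    [0,0,0],
  ],
  spin=[0,0,0,0,0],
  jaw=0,
)

```text
clock: 50.78
eef_pos: [0.4525, 0.2275, 0.0866]
tool_rot: [-0.339, 0.941, 0.0, 0.002]
ft_force: [0.6, 0.6, 5.4]
grip_width: 0.0101
grasp_force: 58.7
```

Emit:
arm_command(
  slide=[
    [0,0,-0.8],
    [0,-0.1,-1.5],
    [0,-0.4,-2.1],
    [0,-0.8,-2.7],
    [0,-1.3,-3.2],
  ],
  spin=[0,0,0,0,0],
)

```text
clock: 51.4
eef_pos: [0.4566, 0.2222, 0.1163]
tool_rot: [-0.341, 0.94, 0.006, -0.002]
ft_force: [-8.6, 16.2, -0.6]
grip_width: 0.0098
grasp_force: 58.5
```

Emit:
arm_command(
  slide=[
    [0,-0.6,-0.4],
    [0,-1.2,-0.6],
    [0,-1.6,-0.7],
    [0,-1.8,-0.7],
    [0,-1.8,-0.7],
  ],
  spin=[0,0,0,0,0],
)

```text
clock: 52.02
eef_pos: [0.4645, 0.2129, 0.1279]
tool_rot: [-0.343, 0.939, 0.012, -0.001]
ft_force: [-22.2, 20.7, 24.4]
grip_width: 0.0098
grasp_force: 58.8
```

Run:
```python
from fit import *
g,y=here();print(g,loc(g[:2]))
```

```text
t 52.02 tcp [0.4645 0.2129 0.1279] rot [[-0.765, -0.644, -0.011], [-0.644, 0.765, 0.021], [-0.005, 0.023, -1.0]] F [-22.2  20.7  24.4] w 0.0098 g 58.8 q [ 0.41  0.31 -0.1   1.17  0.02 -0.29]
[0.4645447  0.21290685 0.17960987] [-0.1111  0.0183]
```

Run:
```python
from fit import *
p=camera('wrist');save(p,'wrist8');q=camera('top');save(q,'top5')
a=cv2.imread('pics/wrist8.png');b=cv2.resize(cv2.imread('pics/top5.png')[120:240,200:330],(416,384))
cv2.imwrite('pics/c8.png',np.hstack([a[:,130:],b])[:, :800])
```

```text
(no output)
```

View pics/c8.png

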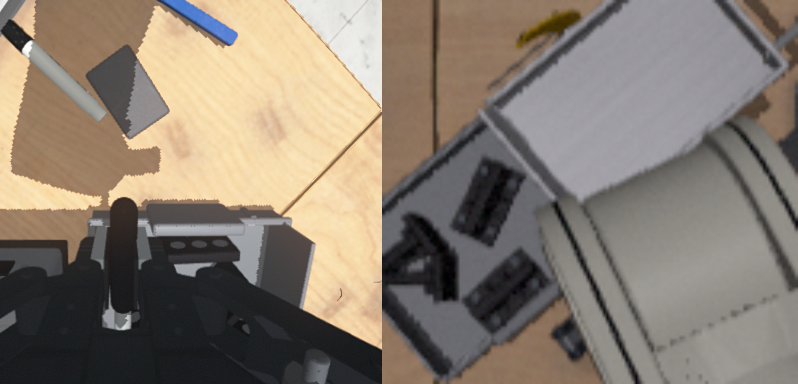

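The combined view shows the bar firmly held at (122,255) in the wrist part, the gate nearly up, and nothing obstructing it. The load looks like the bar resisting rotation between the clamped pads. I'll loosen the jaw and push the bar the rest of the way with a finger.

Emit:
arm_command(
  slide=[
    [0,0,0],
    [0,0,0],
    [0,0,0],
    [0,0,0],
    [0,0,0],
  ],
  spin=[0,0,0,0,0],
  jaw=2.2,
)

```text
clock: 52.75
eef_pos: [0.4701, 0.2052, 0.1251]
tool_rot: [-0.34, 0.94, 0.002, -0.0]
ft_force: [-3.8, 4.8, 5.3]
grip_width: 0.022
grasp_force: 3.3
```

Run:
```python
from fit import *
g,y=here();print(g,loc(g[:2]))
p=camera('wrist');C=cloud(p);q=C.reshape(-1,3);l=np.c_[(q[:,:2]-HG)@XS,(q[:,:2]-HG)@YS,q[:,2]]
k=(l[:,0]<-.12)&(l[:,0]>-.14)&(abs(l[:,1]-.01)<.04)&(l[:,2]>.13)&(l[:,2]<.195);print(k.sum(),np.median(l[k],0),l[k].max(0))
```

```text
t 52.75 tcp [0.4701 0.2052 0.1251] rot [[-0.769, -0.639, -0.002], [-0.639, 0.769, 0.004], [-0.002, 0.004, -1.0]] F [-3.8  4.8  5.3] w 0.022 g 3.3 q [ 0.41  0.31 -0.1   1.16  0.   -0.29]
[0.47009212 0.20522526 0.176819  ] [-0.1117  0.0089]
2557 [-0.12346152  0.01470244  0.18207428] [-0.12004731  0.03131401  0.19496397]
```

Emit:
arm_command(
  slide=[
    [0,-0.2,-0.1],
    [0,-0.4,-0.2],
    [0,-0.6,-0.2],
    [0,-0.8,-0.2],
    [0,-0.8,-0.2],
  ],
  spin=[0,0,0,0,0],
)

```text
clock: 53.42
eef_pos: [0.4739, 0.2003, 0.1269]
tool_rot: [-0.34, 0.94, 0.004, -0.001]
ft_force: [-6.6, 10.1, 5.5]
grip_width: 0.0222
grasp_force: 5.6
```

Run:
```python
from fit import *
g,y=here();print(g,loc(g[:2]))
p=camera('wrist');C=cloud(p);q=C.reshape(-1,3);l=np.c_[(q[:,:2]-HG)@XS,(q[:,:2]-HG)@YS,q[:,2]]
k=(l[:,0]<-.12)&(l[:,0]>-.14)&(abs(l[:,1]-.01)<.04)&(l[:,2]>.13)&(l[:,2]<.195);print(k.sum(),np.median(l[k],0),l[k].max(0))
```

```text
t 53.42 tcp [0.4739 0.2003 0.1269] rot [[-0.768, -0.64, -0.004], [-0.64, 0.768, 0.007], [-0.001, 0.008, -1.0]] F [-6.6 10.1  5.5] w 0.0222 g 5.6 q [ 0.39  0.31 -0.09  1.17  0.01 -0.3 ]
[0.47393209 0.20034626 0.17857864] [-0.1119  0.0027]
2516 [-0.12360795  0.00827442  0.18348387] [-0.12000183  0.02598999  0.19499891]
```

Emit:
arm_command(
  slide=[
    [0,0.4,0],
    [0,0.5,0],
    [0,0.5,0],
    [0,0.5,-2],
    [0,0.5,-6],
  ],
  spin=[0,0,0,0,0],
  jaw=3.2,
)

```text
clock: 54.1
eef_pos: [0.4718, 0.1997, 0.185]
tool_rot: [-0.339, 0.941, -0.0, -0.003]
ft_force: [0.7, 0.4, -0.3]
grip_width: 0.0321
grasp_force: 0.0
```

Emit:
arm_command(
  slide=[
    [3,0,-3],
    [8,0,-6],
    [13,0,-6],
    [16,0,-6],
    [16,0,-6],
  ],
  spin=[0,0,0,0,0],
)

```text
clock: 54.72
eef_pos: [0.3488, 0.0974, 0.2467]
tool_rot: [-0.338, 0.941, -0.0, 0.0]
ft_force: [0.4, 0.6, -0.5]
grip_width: 0.0322
grasp_force: 0.0
```

Run:
```python
from fit import *
st()
p=camera('top');C=cloud(p);check(C);save(p,'top6')
q=C.reshape(-1,3);l=np.c_[(q[:,:2]-HG)@XS,(q[:,:2]-HG)@YS,q[:,2]]
k=(l[:,0]<-.095)&(l[:,0]>-.13)&(abs(l[:,1]-.01)<.04)&(l[:,2]>.13)&(l[:,2]<.2);print('bar',k.sum(),np.median(l[k],0))
k=(abs(l[:,0])<.055)&(l[:,1]>-.17)&(l[:,1]<-.005)&(abs(l[:,2]-.145)<.03);print('floor',np.degrees(np.arctan(np.polyfit(l[k,1],l[k,2],1)[0])))
k=(l[:,2]>.06)&(l[:,2]<.13)&(abs(l[:,0])<.07)&(l[:,1]>0.02)&(l[:,1]<.17);print('max bracket z',np.percentile(l[k,2],[50,99]))
C0=np.load('top0.npy').reshape(-1,3);l=np.c_[(C0[:,:2]-HG)@XS,(C0[:,:2]-HG)@YS,C0[:,2]];k=(l[:,0]<-.095)&(l[:,0]>-.13)&(abs(l[:,1]-.01)<.04)&(l[:,2]>.13)&(l[:,2]<.2);print('bar at start',np.median(l[k],0))
cv2.imwrite('pics/top6c.png',cv2.resize(cv2.imread('pics/top6.png')[80:280,150:380],(690,600)))
```

```text
t 54.73 tcp [0.3488 0.0974 0.2467] rot [[-0.771, -0.636, 0.001], [-0.636, 0.771, -0.0], [-0.001, -0.001, -1.0]] F [ 0.4  0.6 -0.5] w 0.0322 g 0.0 q [ 0.27 -0.05 -0.2   1.42 -0.   -0.42]
hi 100 [0.5444 0.3262] [0.0227 0.0545] [11.1 63.8] 64.6
hi 49 [0.4503 0.4056] [0.0011 0.1757] [141.9   1.7] 39.4
hi 104 [0.4658 0.3105] [-0.0477  0.0926] [10.9 64.6] 41.7
hi 133 [0.4489 0.2869] [-0.0759  0.0853] [11.9 77.7] 40.0
tall 230 [0.4885 0.377 ] [0.0122 0.1293] [65.6 60.1] 57.1
tall 105 [0.45   0.4077] [0.0022 0.1775] [141.4   4.7] 40.0
sand 401 [0.4015 0.1696] [-0.1872  0.0253] [67.3 44.7] 75.3
bar 78 [-0.1124302   0.00686783  0.18344899]
floor 0.057268728602325604
max bracket z [0.07115375 0.07628916]
bar at start [-0.1124348   0.00677674  0.18314779]
```

View pics/top6c.png

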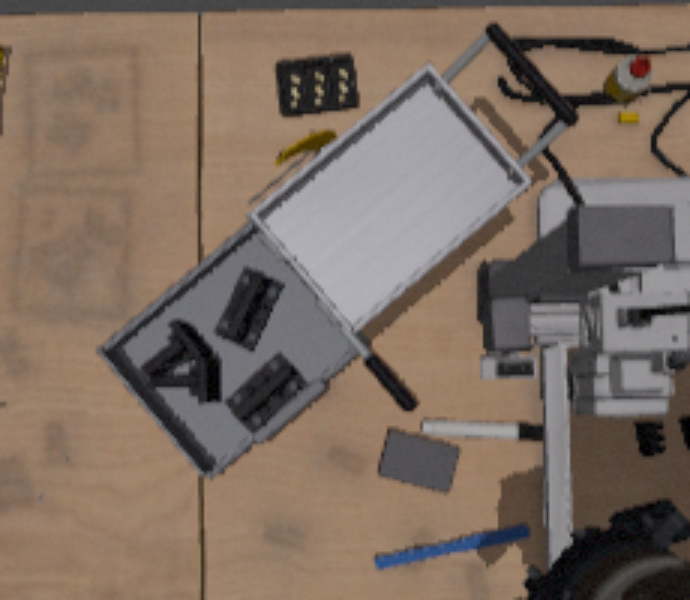

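The pan is empty and level, the gate is up with its bar at the starting position, and all four brackets are in the tote. The pair at about (180,365) is stacked and reaches z = 0.076, so I'll check that each origin is below 0.07.

Run:
```python
from fit import *
T=HG+.086*YS+.0025*XS
print('tote',np.round(T,4))
plan([(.40,.25,.34,129.7),(.40,.25,.34,60.)])
C=cloud(camera('top'));q=C.reshape(-1,3);l=np.c_[(q[:,:2]-T)@XS,(q[:,:2]-T)@YS,q[:,2]]*1000
print('cols x -70..70, rows y')
for y in range(-12,90,6):
    print(y,' '.join('%3d'%(np.median(l[k,2]) if (k:=(abs(l[:,0]-x)<3)&(abs(l[:,1]-y)<3)).any() else 0) for x in range(-48,73,6)))
```

```text
tote [0.5087 0.3375]
slide [-13.5, 8.5, -4.2] spin -0.1 dist cm 16.5
slide [0.0, 0.0, 0.0] spin 69.7 dist cm 0.0
cols x -70..70, rows y
-12  54  34  12  10   3   4   3  12  12  43  54  53  11  11   3   3   4   2   3   2  12
-6  56  11  11   3   3   3   4  11  13  55  56  10  10  11   2   3   4   4   3   3  15
0  54  17  11  10   3   4   3   2   4   8  33  11  11   3   5   3   1   4   5   3  16
6  54   8  11   4   3   4   4   3   3   2   2   4  10   4   4   4   3   1   3   2  11
12  55  14  11  10   2   4   1   3   4   3   3   4   3   2   3   3   3   4   6   3  16
18  54  11   9   6   2   3   2   4   3   3   2   4   4   3   4   4   2   4   5   4  14
24  55  10  12   5   3   2   5   3  28  42  52  61  55  47  64  62  71   3   4   4  17
30  54  11  12   7   4   4   4  45  72  74  71  73  72  72  71  72  69   0   3   4  13
36  56  11  11   2   2   9  46  74  74  48  26  48  63  70  69  48   3   3   3   2   6
42  29   8  10   1  17  64  74  72  66  47  46  47  65  70  72  48   0   3   3   2  13
48   1   3   5   4  67  72  69  70  71  60   4   3  42  71  70   0   3   3   2   2  16
54   2   3   2   3   5  70  47  49  70  71   3   3  35  69  69   0   3   4   1   3  12
60   4   2   5   2   2   4   3   0  68  68  70   3  42  70  70   4   3   3   3   4  11
66   2   4   2   3   2   3   1   3   3  67  70  68  32  69  68   0   4   5   4   3  21
72   4   4   2   4   3   2   3   4   3   3  69  69  55  69  68   0   2   3   4   1  13
78   4   4   3   3   4   3   2   3   4   4   2  67   0   0   0   0   5   3   3   4  18
84   4   3   3   2   2   4   3   1   3   3   2   3   0   3   4   5   4   2   5   4   9
```

The height map settles it: both tall pieces are brackets standing on end. Their T cross-section tops out at about 4 + 70 mm, so their origins are near z = 0.04, inside the tote. I'll hand in.

```bash
python3 -c "
from workcell import *
print(job_done())"
```

```text
the job is handed in; nothing more can be done
None
```

I handed the job in at about 55 s. My last images showed all four brackets in the tote, two of them standing on end, with the pan level, the gate up and the sanding block and marker unmoved. No verdict came back.

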